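# Put the jar lids to rest in the damp box and close it

## Task

Stand every clay jar lid that is on the table knob-up on the floor of the white damp box, side by side, and let go of them all before you close it. Then fit the blue cover: tilt it, hook its metal-striped edge under the box's aluminium lip, lower the opposite edge until the cover lies flat and square over the opening, and turn the red latch all the way round over the cover. Leave the other pottery and tools on the table where they are.

Things in the scene. Friction and masses are not known exactly. Their poses are not given: they have to be found in the camera images.
- damp_box: open white plastic box fixed to the table, 213 (x) x 218 (y) mm, 64 mm high to its flat rim. Origin: at table height under the middle of the well; z up, x from the lip side to the latch side (x, y turn with the box). Rim surfaces: lip side x -88..-60, latch side x 60..125, sides |y| 95..109 mm
- well (a point): centre of the well's floor, 8 mm above the table and 56 mm below the rim. The well spans damp_box x -60..60, y -95..95 mm
- lip (a point): middle of the aluminium lip's lower free edge (damp_box x -62, y 0, z 80 mm). The lip runs along the whole edge over a slot 16 mm high above the rim, closed by a back wall at x = -75; the lip is 5 mm thick (top at z 85)
- stop (a point): middle of the top of the stop rib along y on the latch side: damp_box x 71..77, 9 mm above the rim. The closed cover rests on the rim between the slot's back wall and this rib (146 mm apart), its underside at z 64 mm, its origin at damp_box x about -2, y about 0
- cover: flat blue panel 140 (x) x 210 (y) x 8 mm, 0.2 to 0.4 kg, lying on the table. Origin: centre of its underside; z up. On its middle a wooden handle bar 14 mm thick (x), 80 mm long (y), its top 44 mm above the underside. The -x edge with the metal stripe goes under the lip, cover x then along damp_box x. A tilt of 0.2 to 0.28 rad passes freely; it cannot slide in flat
- cover_hook (a point): middle of the lower edge of the striped side (cover x -70, y 0, z 0 mm)
- latch (a joint): red turn latch, rad, on a vertical pin at damp_box x 105, y 0 mm. 0: open, its arm along damp_box +y beside the cover (starts 0 to 0.2); grows counter-clockwise seen from above to its stop at 1.57, the arm then pointing to damp_box -x over the cover. Stays where left; takes about 0.05 N m
- latch_grip (a point): top of the latch's upright grip fin, on the pin's axis, 111 mm above the table. Fin 12 mm thick, 40 mm long (along the arm, centred on the pin), 30 mm tall; below it the flat arm, 16 mm wide, 6 mm thick, from 8 mm behind the pin to 62 mm ahead, underside 75 mm above the table
- lid1: leather-hard red-brown clay jar lid: a disc 46 mm across and 10 mm thick with an upright round knob 16 mm across on its centre, 48 mm high in all, 40 to 85 g. Starts knob up on the table. Origin: centre of its underside; z up through the knob. May be absent (None).
- lid2: leather-hard red-brown clay jar lid: a disc 46 mm across and 10 mm thick with an upright round knob 16 mm across on its centre, 48 mm high in all, 40 to 85 g. Starts knob up on the table. Origin: centre of its underside; z up through the knob. May be absent (None).
- lid3: leather-hard red-brown clay jar lid: a disc 46 mm across and 10 mm thick with an upright round knob 16 mm across on its centre, 48 mm high in all, 40 to 85 g. Starts knob up on the table. Origin: centre of its underside; z up through the knob. May be absent (None).
- lid4: leather-hard red-brown clay jar lid: a disc 46 mm across and 10 mm thick with an upright round knob 16 mm across on its centre, 48 mm high in all, 40 to 85 g. Starts knob up on the table. Origin: centre of its underside; z up through the knob. May be absent (None).
- lid5: leather-hard red-brown clay jar lid: a disc 46 mm across and 10 mm thick with an upright round knob 16 mm across on its centre, 48 mm high in all, 40 to 85 g. Starts knob up on the table. Origin: centre of its underside; z up through the knob. May be absent (None).
- glaze_jar: bystander: small glass jar with green cap, 48 mm across, 75 mm high; origin at its foot
- rib: bystander: flat wooden shaping rib, 72 mm, 8 mm thick; origin under its middle
- trim_tool: bystander: loop trimming tool, wooden handle 14 mm thick, 150 mm long in all; origin under its middle
- clay_knife: bystander: wooden clay knife, 165 mm long, 10 mm thick; origin under its middle
- test_cup: bystander: pale cup 72 mm across, 70 mm high; origin at its foot
Mind the look-alikes: they are no part of the job. Leave any purple look-alike of the lid1 alone. What is shaped like the lid5 but purple is not meant.

How it is judged (in metres and radians):
On the way, in this order (a step that is already met when the one before it is completed fails the run):
1. all lids present stand knob-up on the damp box's floor, let go (x of lid1 in the frame of damp_box between -0.06 and 0.06 m and y of lid1 in the frame of damp_box between -0.095 and 0.095 m and z of lid1 in the frame of damp_box between 0.003 and 0.014 m and angle between each of lid1, lid2, lid3, lid4, lid5's own z axis and vertical below 0.12 rad and x of lid2 in the frame of damp_box between -0.06 and 0.06 m and y of lid2 in the frame of damp_box between -0.095 and 0.095 m and z of lid2 in the frame of damp_box between 0.003 and 0.014 m and x of lid3 in the frame of damp_box between -0.06 and 0.06 m and y of lid3 in the frame of damp_box between -0.095 and 0.095 m and z of lid3 in the frame of damp_box between 0.003 and 0.014 m and x of lid4 in the frame of damp_box between -0.06 and 0.06 m and y of lid4 in the frame of damp_box between -0.095 and 0.095 m and z of lid4 in the frame of damp_box between 0.003 and 0.014 m and x of lid5 in the frame of damp_box between -0.06 and 0.06 m and y of lid5 in the frame of damp_box between -0.095 and 0.095 m and z of lid5 in the frame of damp_box between 0.003 and 0.014 m and contact force between the fingers and lid1 below 0.2 N and contact force between the fingers and lid2 below 0.2 N and contact force between the fingers and lid3 below 0.2 N and contact force between the fingers and lid4 below 0.2 N and contact force between the fingers and lid5 below 0.2 N), for 0.2 s.
2. the tilted cover's striped edge is under the lip (x of cover_hook in the frame of damp_box between -0.08 and -0.064 m and z of cover_hook in the frame of damp_box between 0.058 and 0.076 m and angle between cover's own z axis and vertical above 0.05 rad), for 0.1 s.
3. the cover lies flat and square on the rim, its striped edge under the lip (x of cover in the frame of damp_box between -0.009 and 0.005 m and y of cover in the frame of damp_box between -0.01 and 0.01 m and z of cover in the frame of damp_box between 0.059 and 0.068 m and angle between cover's own z axis and vertical below 0.035 rad and angle between the x axis of cover and the x axis of damp_box, either way round below 0.08 rad and x of cover_hook in the frame of damp_box below -0.064 m), for 0.2 s.
4. the latch is turned over the cover (value of joint latch above 1.35 rad), for 0.2 s.
At the end, for the whole second after the job is handed in: All lids stand in the well (origin inside, within 6 mm of its floor, tilt < 0.12 rad); the cover lies on the rim (tilt < 0.035, yaw < 0.08 rad off the box, sideways within 10 mm, striped edge 2 mm or more under the lip); latch past 1.35 rad; lids and cover at rest (all of step 3 and x of lid1 in the frame of damp_box between -0.06 and 0.06 m and y of lid1 in the frame of damp_box between -0.095 and 0.095 m and z of lid1 in the frame of damp_box between 0.003 and 0.014 m and angle between each of lid1, lid2, lid3, lid4, lid5's own z axis and vertical below 0.12 rad and x of lid2 in the frame of damp_box between -0.06 and 0.06 m and y of lid2 in the frame of damp_box between -0.095 and 0.095 m and z of lid2 in the frame of damp_box between 0.003 and 0.014 m and x of lid3 in the frame of damp_box between -0.06 and 0.06 m and y of lid3 in the frame of damp_box between -0.095 and 0.095 m and z of lid3 in the frame of damp_box between 0.003 and 0.014 m and x of lid4 in the frame of damp_box between -0.06 and 0.06 m and y of lid4 in the frame of damp_box between -0.095 and 0.095 m and z of lid4 in the frame of damp_box between 0.003 and 0.014 m and x of lid5 in the frame of damp_box between -0.06 and 0.06 m and y of lid5 in the frame of damp_box between -0.095 and 0.095 m and z of lid5 in the frame of damp_box between 0.003 and 0.014 m and value of joint latch above 1.35 rad and linear speed of each of lid1, lid2, lid3, lid4, lid5, cover below 0.02 m/s); the robot touches nothing.
It fails at once if one of the bystanders pushed more than 6 cm from its place (distance of any of glaze_jar, rib, trim_tool, clay_knife, test_cup from where it was at the start of the episode above 0.06 m).
Of lid1, lid2, lid3, lid4, lid5 only 3 to 5 are there at a start; the rules pass over those that are not, and their reading is None.
At some moment in a run one of lid1, lid2, lid3, lid4, lid5 may be knocked a few centimetres aside while the robot is not near it.
It also fails if it takes over 210 s, if anything falls off the work surface, if the arm or the gripper's body presses on something with over 40 N, if the wrist force passes 120 N, or if a joint passes its speed limit or range.

## Robot

A 7-joint arm with a two-finger parallel gripper is mounted at the origin on the work surface. World frame = base frame: x ahead of the robot, y to its left, z up, the work surface at z = 0. Lengths are in mm, angles in rad, forces in N, time in s.
With the tool pointing down it reaches from about 400 to 875 mm from the base axis. Payload 4.4 kg.
Tool frame: the origin (TCP) lies at the very end of the fingers, on their centre line; the grasp point (between the pads) lies 19 mm behind it; z points along the fingers, y is the line along which they close (so a half turn about z gives the same grasp; the last joint's range is limited). The gripper opens to 85 mm and grips with 20 to 120 N. Pads are 22 mm wide; open, the fingers measure 114 mm over their backs; the gripper's body (76 mm by 85 mm) begins 54 mm behind the grasp point. The pads swing forward as they close: fully open they stand 13 mm farther back than shut.
Start: joints at [-1.349, 0.628, 0.038, 1.517, -0.027, 0.996, -0.02], TCP at [184.474, 623.287, 231.313] pointing down, gripper open.
Joint ranges: [-3.06, 3.06], [-0.37, 2.12], [-1.25, 1.32], [0.18, 2.47], [-1.1, 4.24], [0.23, 1.98], [-2.94, 2.94]. Speed limits (rad/s): [2.57, 2.57, 3.14, 3.14, 3.14, 3.14, 3.14].

## Interface

Orientations are given as [roll, pitch, yaw] about the fixed x, y, z axes, in that order (R = Rz(yaw) Ry(pitch) Rx(roll)).
In Python, from cell import ctrl gives the robot as it stands.
- The arm moves only by the tool jog_arm, never from a script. Its argument "plan" is a list of rows, each an object of numbers: "tx", "ty", "tz": the shift along the tool's x, y, z as a fraction of full scale; "wx", "wy", "wz": the turn, a rotation vector about the tool's x, y, z as a fraction of full scale; "claw": the closure, from 0 (fully open) to 1 (shut). In form: [{"tx": .., "ty": .., "tz": .., "wx": .., "wy": .., "wz": .., "claw": ..}, ...]. A call has 1 to 12 rows; each row is the pose to reach, as a shift and turn from the pose commanded when the call began, along the tool's axes at that moment; what a row does not reach only later rows make up. Full scale, the value 1, is 300 mm for a shift and 90 degrees for a turn. A row lasts 1/10 s, in which the tool goes at most 50 mm and 8.59 degrees, less where a joint would pass 70% of its speed; a pose out of reach is approached as far as the arm can. A call with a number of a shift or a turn outside -1 to 1 is refused whole. A call with a gripper value outside its range is refused whole. The fingers move at their own pace and stop on an object; the grip force is fixed at half the most. Time passes only in rows, so rows that repeat a pose let the fingers close. It gives the time, the measured TCP pose, the force, the opening and the grip force at its end, in the units of the state.
- ctrl.read_state(): the state, without advancing time (a new reading comes with each control period).
- ctrl.get_image(name): name is "scene" or "side" or "wrist"; returns a dict with "img" (400x640x3 uint8, red, green, blue), "depth" (400x640 float32, mm along the optical axis (not along the pixel's ray), 0 where there is no reading), "fx", "fy", "cx", "cy" (pixels), "distortion" ([k1, k2, p1, p2, k3] as OpenCV has them; the pictures are not rectified), "position" and "orientation" of the camera in the world; the wrist camera has in their place "hand_eye" (4x4, takes a point from camera to tool coordinates, whose origin is the TCP and whose axes are the flange's). Camera axes: x right, y down, z forward; pixel columns grow to the right and rows downward; lengths in mm; the calibration is good to about 2 mm. A picture is of the moment at which its call begins: read the wrist's pose just before it.
- ctrl.finish_job(): hands the job in; it is judged then, once.
Trained networks look in a picture, given as the dict that the camera call returned (one of the last four; its "shot" number tells which), for a name from the list of things; names that differ only in an ending like _2 or _b are one class to them, and where a whole thing is asked for, a point or a joint stands for the part that bears it (a point fixed in the world has none). Each returns a list of dicts, best first, with "score" (0 to 1); they miss things now and then, are a little off and sometimes report something else, mostly with a low value. They report only what shows in the picture. A call takes as long as a camera call. They do not tell look-alikes from the thing itself.
- ctrl.trace(picture, thing): "pixels" (400x640 bool, what is visible of it) and "extent" ([centre column, centre row, width, height] in pixels, round what is visible of it).
The state is a dict: "clock": time; "qpos": joint angles; "qd": joint speeds; "tau": joint torques, N m; "eef_pos": TCP position; "tool_rot": TCP orientation; "force": force on the tool from outside, world axes, zero at the start; "torque": the same for the moment, N m; "width": finger opening in mm; "gripper_force": force on a finger pad.
Only numpy, scipy, OpenCV 4.12 (cv2) and the standard library are available. Lean on these libraries where they do the work, as an engineer would, in place of code of your own. Each camera call takes 0.05 s, during which the arm holds its last target. There are 200 camera calls.

## Working session

There is one attempt and no reset: what is moved stays moved. The work goes in short steps, Python scripts to look and compute and a tool call to move; the robot and the scene stay as the last step left them, time stands still between calls to the robot, and variables do not carry over. Pictures are saved under pics/ and viewed, at most 14 in all, crops included, and the job is handed in when it is done.

Besides the shell and the picture viewer there is one more tool, called after "Request:" in YAML: its name, and indented under it one key for each argument. jog_arm: Moves the arm, as the interface text tells. Shift numbers are shares of 300 mm and turn numbers shares of 90 degrees, none past 1 either way. Its arguments: {"type":"object","properties":{"plan":{"type":"array"}},"required":["plan"]}

```bash
ls; mkdir -p pics
cat > h.py <<'E'
import numpy as np, cv2
from scipy.spatial.transform import Rotation as R
from cell import ctrl
def rot(o):
    o=np.array(o,float)
    if o.shape==(3,3): return o
    return R.from_euler('xyz',o).as_matrix() if o.size==3 else R.from_quat(o).as_matrix()
def pose(p,st=None):
    T=np.eye(4)
    if 'position' in p:
        T[:3,:3]=rot(p['orientation']); T[:3,3]=p['position']; return T
    T[:3,:3]=rot(st['tool_rot']); T[:3,3]=st['eef_pos']
    return T@np.array(p['hand_eye'])
def shot(name):
    st=ctrl.read_state(); p=ctrl.get_image(name); p['T']=pose(p,st); return p
def rays(p,px):
    K=np.array([[p['fx'],0,p['cx']],[0,p['fy'],p['cy']],[0,0,1.]])
    return cv2.undistortPoints(np.array(px,float).reshape(-1,1,2),K,np.array(p['distortion'])).reshape(-1,2)
def cloud(p,mask=None):
    m=p['depth']>0
    if mask is not None: m&=mask
    v,u=np.nonzero(m)
    n=rays(p,np.c_[u,v]); d=p['depth'][v,u][:,None]
    P=np.c_[n*d,d]@p['T'][:3,:3].T+p['T'][:3,3]
    return P,u,v
def save(p,f): cv2.imwrite('pics/'+f,p['img'][:,:,::-1])
E
python3 - <<'E'
from h import *
print(ctrl.read_state())
for n in ('scene','side','wrist'):
    p=shot(n); save(p,n+'0.png'); print(n,{k:p[k] for k in p if k not in('img','depth')})
    for t in ('damp_box','cover','latch','lid1','glaze_jar','rib','trim_tool','clay_knife','test_cup'):
        for r in ctrl.trace(p,t):
            if r['score']<.3: continue
            P,u,v=cloud(p,r['pixels'])
            c=p['img'][v,u].mean(0).round() if len(u) else None
            print(n,t,round(r['score'],2),np.round(r['extent']),c, np.median(P,0).round() if len(P) else '', np.percentile(P,2,axis=0).round() if len(P) else '', np.percentile(P,98,axis=0).round() if len(P) else '')
E
```

```text
pics
{'clock': 0.0, 'qpos': array([-1.34884413,  0.6293318 ,  0.03844687,  1.51835949, -0.02701298,
        0.99630391, -0.01999649]), 'qd': array([-0.00031331,  0.00125155, -0.00077329,  0.00115879, -0.00141404,
       -0.00050674,  0.00023309]), 'tau': array([ 1.04304838e-04, -5.63384521e+01,  1.22582238e+00, -1.93446565e+01,
        1.08703226e-02,  1.01466884e-02,  7.50780345e-06]), 'eef_pos': array([184.26325789, 622.68774746, 230.40118514]), 'tool_rot': array([-3.13970821e+00,  1.60233692e-05,  2.85383314e+00]), 'force': array([ 0.30193468, -0.73539519,  0.23047314]), 'torque': array([ 0.00860058, -0.00701135, -0.03453819]), 'gripper_force': 0.0, 'width': 85.5708014671366}
scene {'fx': 460.663772574984, 'fy': 460.663772574984, 'cx': 318.0368542455543, 'cy': 202.4786911151277, 'distortion': array([-0.13022021,  0.        ,  0.        ,  0.        ,  0.        ]), 'position': array([1444.04406018,  -56.46221571,  956.04583078]), 'orientation': array([-2.34114964, -0.00871787,  1.54483267]), 'shot': 1, 'T': array([[ 2.59597533e-02,  6.96316553e-01, -7.17265187e-01,
         1.4440
[... 5419 characters left out ...]
   1.00000000e+00]]), 'shot': 3, 'T': array([[ 2.83933616e-01,  9.17742773e-01,  2.77722712e-01,
         1.13786442e+02],
       [ 9.58843427e-01, -2.71462764e-01, -8.32301076e-02,
         6.42998417e+02],
       [-9.92454755e-04,  2.89924422e-01, -9.57049029e-01,
         3.74650330e+02],
       [ 0.00000000e+00,  0.00000000e+00,  0.00000000e+00,
         1.00000000e+00]])}
wrist cover 0.66 [152. 384.  25.  31.] [107. 123. 156.] [436. 278.   9.] [416. 265.   3.] [466. 291.  11.]
wrist rib 0.46 [153. 385.  20.  29.] [109. 125. 161.] [438. 277.   9.] [416. 265.   5.] [465. 289.  11.]
wrist test_cup 0.3 [151. 385.  23.  30.] [108. 122. 155.] [436. 277.   9.] [182. 256.   1.] [466. 569. 298.]
```

Run:
```python
import cv2
a=cv2.imread('pics/scene0.png'); b=cv2.imread('pics/side0.png')
cv2.imwrite('pics/c1.png',cv2.resize(a[150:320,110:520],None,fx=1.95,fy=1.95,interpolation=cv2.INTER_CUBIC))
cv2.imwrite('pics/c2.png',cv2.resize(b[100:380,200:440],None,fx=2.1,fy=2.1,interpolation=cv2.INTER_CUBIC))
```

```text
(no output)
```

View pics/c1.png

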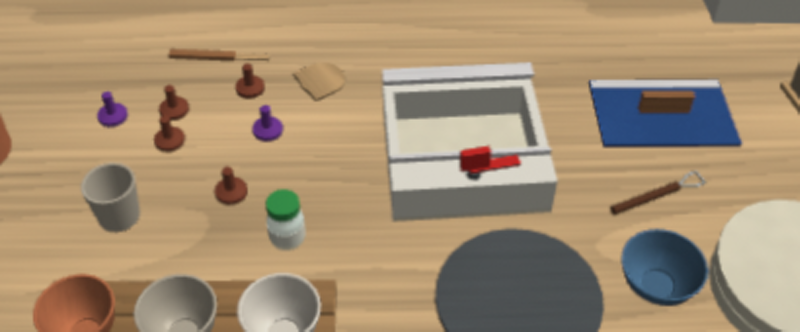

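View pics/c2.png

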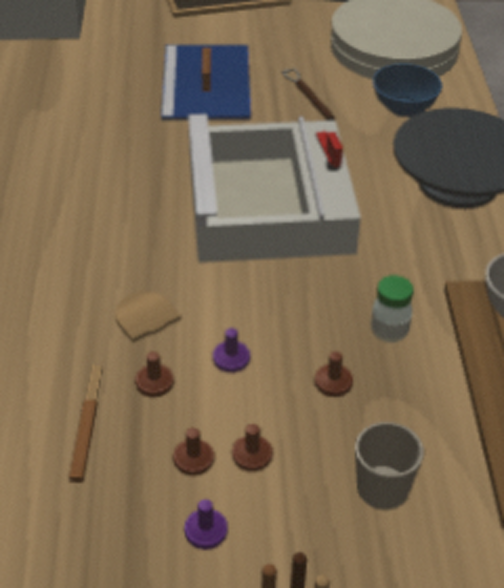

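Request:
jog_arm:
  plan:
    - {"tx": -1, "ty": -0.4, "tz": -0.1, "wz": 0.817, "claw": 0}
    - {"tx": -1, "ty": -0.4, "tz": -0.1, "wz": 0.817, "claw": 0}
    - {"tx": -1, "ty": -0.4, "tz": -0.1, "wz": 0.817, "claw": 0}
    - {"tx": -1, "ty": -0.4, "tz": -0.1, "wz": 0.817, "claw": 0}
    - {"tx": -1, "ty": -0.4, "tz": -0.1, "wz": 0.817, "claw": 0}
    - {"tx": -1, "ty": -0.4, "tz": -0.1, "wz": 0.817, "claw": 0}
    - {"tx": -1, "ty": -0.4, "tz": -0.1, "wz": 0.817, "claw": 0}
    - {"tx": -1, "ty": -0.4, "tz": -0.1, "wz": 0.817, "claw": 0}
    - {"tx": -1, "ty": -0.4, "tz": -0.1, "wz": 0.817, "claw": 0}
    - {"tx": -1, "ty": -0.4, "tz": -0.1, "wz": 0.817, "claw": 0}
    - {"tx": -1, "ty": -0.4, "tz": -0.1, "wz": 0.817, "claw": 0}

```text
invalid input at $.plan[0]: expected keys tx, ty, tz, wx, wy, wz, claw
```

Request:
jog_arm:
  plan:
    - {"tx": -1, "ty": -0.4, "tz": -0.1, "wx": 0, "wy": 0, "wz": 0.817, "claw": 0}
    - {"tx": -1, "ty": -0.4, "tz": -0.1, "wx": 0, "wy": 0, "wz": 0.817, "claw": 0}
    - {"tx": -1, "ty": -0.4, "tz": -0.1, "wx": 0, "wy": 0, "wz": 0.817, "claw": 0}
    - {"tx": -1, "ty": -0.4, "tz": -0.1, "wx": 0, "wy": 0, "wz": 0.817, "claw": 0}
    - {"tx": -1, "ty": -0.4, "tz": -0.1, "wx": 0, "wy": 0, "wz": 0.817, "claw": 0}
    - {"tx": -1, "ty": -0.4, "tz": -0.1, "wx": 0, "wy": 0, "wz": 0.817, "claw": 0}
    - {"tx": -1, "ty": -0.4, "tz": -0.1, "wx": 0, "wy": 0, "wz": 0.817, "claw": 0}
    - {"tx": -1, "ty": -0.4, "tz": -0.1, "wx": 0, "wy": 0, "wz": 0.817, "claw": 0}
    - {"tx": -1, "ty": -0.4, "tz": -0.1, "wx": 0, "wy": 0, "wz": 0.817, "claw": 0}
    - {"tx": -1, "ty": -0.4, "tz": -0.1, "wx": 0, "wy": 0, "wz": 0.817, "claw": 0}
    - {"tx": -1, "ty": -0.4, "tz": -0.1, "wx": 0, "wy": 0, "wz": 0.817, "claw": 0}

```text
clock: 2.6
eef_pos: [437.8, 423.3, 261.3]
tool_rot: [-3.141, 0.0, 1.573]
force: [0.1, 0.4, -0.1]
width: 84.9
gripper_force: 0.0
```

```bash
cat >> h.py <<'E'
import pickle
def snap(tag,name='wrist',things=()):
    p=shot(name); tr={t:[r for r in ctrl.trace(p,t) if r['score']>.3] for t in things}
    save(p,tag+'.png'); pickle.dump((p,tr),open('pics/'+tag+'.pkl','wb'))
    for t in tr:
        for r in tr[t]:
            P,u,v=cloud(p,r['pixels'])
            if len(u)<20: continue
            print(t,round(r['score'],2),np.round(r['extent']),p['img'][v,u].mean(0).round(),*[np.percentile(P,k,axis=0).round(1) for k in(2,50,98)])
    return p,tr
E
python3 - <<'E'
from h import *
snap('w_cover','wrist',('cover',))
E
```

```text
cover 0.77 [356. 202. 108. 146.] [ 69.  90. 131.] [420.1 269.3   7.2] [485.6 380.6   9.1] [555.3 469.6  45. ]
```

Request:
jog_arm:
  plan:
    - {"tx": -1, "ty": 0.3, "tz": -0.1, "wx": 0, "wy": 0, "wz": 0, "claw": 0}
    - {"tx": -1, "ty": 0.3, "tz": -0.1, "wx": 0, "wy": 0, "wz": 0, "claw": 0}
    - {"tx": -1, "ty": 0.3, "tz": -0.1, "wx": 0, "wy": 0, "wz": 0, "claw": 0}
    - {"tx": -1, "ty": 0.3, "tz": -0.1, "wx": 0, "wy": 0, "wz": 0, "claw": 0}
    - {"tx": -1, "ty": 0.3, "tz": -0.1, "wx": 0, "wy": 0, "wz": 0, "claw": 0}
    - {"tx": -1, "ty": 0.3, "tz": -0.1, "wx": 0, "wy": 0, "wz": 0, "claw": 0}
    - {"tx": -1, "ty": 0.3, "tz": -0.1, "wx": 0, "wy": 0, "wz": 0, "claw": 0}
    - {"tx": -1, "ty": 0.3, "tz": -0.1, "wx": 0, "wy": 0, "wz": 0, "claw": 0}

```text
clock: 3.5
eef_pos: [528.9, 119.9, 291.9]
tool_rot: [3.14, 0.001, 1.565]
force: [-0.5, 0.1, 0.2]
width: 85.2
gripper_force: 0.0
```

Run:
```python
from h import *
snap('w_box','wrist',('damp_box','latch'))
```

```text
damp_box 0.83 [348. 218. 180. 179.] [184. 168. 156.] [469.7 -48.4   7.6] [572.3  66.   63.1] [670.6 162.6  92. ]
latch 0.61 [421. 210.  26.  75.] [152.  32.  29.] [642.6  41.8  78.7] [654.2  76.6  85.4] [665.4 117.9 112.7]
```

Request:
jog_arm:
  plan:
    - {"tx": -1, "ty": 0, "tz": 0, "wx": 0, "wy": 0, "wz": 0, "claw": 0.4}
    - {"tx": -1, "ty": 0, "tz": 0, "wx": 0, "wy": 0, "wz": 0, "claw": 0.4}
    - {"tx": -1, "ty": 0, "tz": 0, "wx": 0, "wy": 0, "wz": 0, "claw": 0.4}
    - {"tx": -1, "ty": 0, "tz": 0, "wx": 0, "wy": 0, "wz": 0, "claw": 0.4}
    - {"tx": -1, "ty": 0, "tz": 0, "wx": 0, "wy": 0, "wz": 0, "claw": 0.4}
    - {"tx": -1, "ty": 0, "tz": 0, "wx": 0, "wy": 0, "wz": 0, "claw": 0.4}
    - {"tx": -1, "ty": 0, "tz": 0, "wx": 0, "wy": 0, "wz": 0, "claw": 0.4}
    - {"tx": -1, "ty": 0, "tz": 0, "wx": 0, "wy": 0, "wz": 0, "claw": 0.4}

```text
clock: 4.45
eef_pos: [528.1, -176.2, 290.8]
tool_rot: [-3.141, -0.001, 1.571]
force: [-0.6, 1.2, -0.3]
width: 51.2
gripper_force: 0.0
```

Run:
```python
from h import *
snap('w_lids','wrist',('lid1',))
```

```text
lid1 0.98 [278. 291.  27.  37.] [117.  63.  45.] [ 446.9 -396.8    1. ] [ 468.9 -371.1   12.3] [ 488.4 -355.1   49.4]
lid1 0.98 [288. 334.  28.  26.] [104.  52. 123.] [ 458.8 -485.7    2.5] [ 481.1 -463.    12. ] [ 499.8 -448.1   36.1]
lid1 0.94 [318. 288.  30.  33.] [120.  65.  46.] [ 512.5 -391.3    0.8] [ 531.8 -367.7   12.3] [ 553.7 -352.    49.4]
lid1 0.85 [385. 229.  25.  30.] [118.  62.  44.] [ 610.2 -290.4    4. ] [ 628.2 -266.6   12.5] [ 652.  -251.1   49.3]
lid1 0.66 [244. 221.  34.  30.] [118.  63.  45.] [ 398.8 -288.2    1. ] [ 424.4 -261.5   12.3] [ 442.6 -245.3   49. ]
```

```bash
cat > fit.py <<'E'
from h import *
def lidpos(p,r):
    P,u,v=cloud(p,cv2.dilate(r['pixels'].astype(np.uint8),np.ones((5,5)))>0)
    c=p['img'][v,u].astype(float); brown=c[:,0]-c[:,2]>25
    red=(c[:,0]-c[:,1])>0.35*c[:,0]
    k=P[(P[:,2]>44)&(P[:,2]<54)&red]; d=P[(P[:,2]>9)&(P[:,2]<15)&red]
    (cx,cy),rr=cv2.minEnclosingCircle(d[:,:2].astype(np.float32))
    return brown.mean(), k.mean(0) if len(k) else None, np.array([cx,cy,rr]), len(k)
E
python3 - <<'E'
from fit import *
p,tr=pickle.load(open('pics/w_lids.pkl','rb'))
for r in tr['lid1']: print('lid',[np.round(a,1) if a is not None else a for a in lidpos(p,r)])
p,tr=pickle.load(open('pics/w_cover.pkl','rb'))
P,u,v=cloud(p); P0=P
s=(abs(P[:,0]-490)<110)&(abs(P[:,1]-370)<140)
c=p['img'][v,u].astype(float)
def rect(Q,n): print(n,len(Q),np.round(cv2.minAreaRect(Q[:,:2].astype(np.float32)),2) if 0 else cv2.minAreaRect(Q[:,:2].astype(np.float32)),'z',np.median(Q[:,2]).round(1))
m=cv2.dilate(tr['cover'][0]['pixels'].astype(np.uint8),np.ones((5,5)))>0
mm=m[v,u]
rect(P[mm&(P[:,2]>5.5)&(P[:,2]<13)],'cover'); rect(P[mm&(P[:,2]>40)],'handle')
p,tr=pickle.load(open('pics/w_box.pkl','rb'))
P,u,v=cloud(p); c=p['img'][v,u].astype(float)
s=(abs(P[:,0]-575)<130)&(abs(P[:,1]-56)<130)&(P[:,2]>50)
red=(c[:,0]>2*c[:,1])
h,e=np.histogram(P[s][:,2],np.arange(50,120,2)); print(dict(zip(e,h)))
rect(P[s&(P[:,2]<70)&(P[:,2]>61)&~red],'rim'); rect(P[s&(P[:,2]>83)&(P[:,2]<91)&~red&(P[:,0]<520)],'lip')
rect(P[s&(P[:,2]>71)&(P[:,2]<78)&~red],'stop')
rect(P[s&red&(P[:,2]>107)],'fin'); rect(P[s&red&(P[:,2]>77)&(P[:,2]<90)],'arm')
f=P[(abs(P[:,0]-565)<80)&(abs(P[:,1]-56)<110)&(P[:,2]<15)]; rect(f,'floor')
E
```

```text
lid [np.float64(1.0), array([ 467.3, -375.8,   48.4]), array([ 466.6, -376.9,   22.6]), np.int64(78)]
lid [np.float64(0.3), None, array([ 479.4, -469.4,   23.1]), np.int64(0)]
lid [np.float64(1.0), array([ 531.6, -372.3,   48.2]), array([ 531.1, -373.4,   22.7]), np.int64(80)]
lid [np.float64(1.0), array([ 631.3, -270.6,   48.1]), array([ 631.7, -271.7,   22.3]), np.int64(103)]
lid [np.float64(1.0), array([ 421.8, -264.9,   48.1]), array([ 421.4, -266. ,   22.2]), np.int64(100)]
cover 13810 ((487.7590637207031, 367.75384521484375), (209.05760192871094, 140.286865234375), 89.1885986328125) z 9.0
handle 669 ((487.70843505859375, 368.1872863769531), (78.95890045166016, 14.340352058410645), 89.1890869140625) z 44.8
{np.int64(50): np.int64(160), np.int64(52): np.int64(134), np.int64(54): np.int64(133), np.int64(56): np.int64(167), np.int64(58): np.int64(153), np.int64(60): np.int64(141), np.int64(62): np.int64(1007), np.int64(64): np.int64(6054), np.int64(66): np.int64(623), np.int64(68): np.int64(65), np.int64(70): np.int64(72), np.int64(72): np.int64(455), np.int64(74): np.int64(355), n
[... 600 characters left out ...]

rim 7827 ((573.984619140625, 54.248653411865234), (213.37423706054688, 217.58523559570312), 3.022529125213623) z 64.9
lip 3458 ((479.933349609375, 49.57176971435547), (26.422096252441406, 217.0952606201172), 2.9972636699676514) z 85.9
stop 874 ((598.50341796875, 94.06484985351562), (131.64279174804688, 271.3644104003906), 39.3836784362793) z 73.8
fin 343 ((659.4620361328125, 60.12158203125), (12.019758224487305, 39.92271041870117), 11.005351066589355) z 111.4
arm 558 ((655.0606689453125, 81.45437622070312), (16.080280303955078, 77.44456481933594), 11.538224220275879) z 82.0
floor 10018 ((560.5982055664062, 61.898616790771484), (146.62570190429688, 209.4053497314453), 1.29462730884552) z 9.0
```

View pics/w_lids.png

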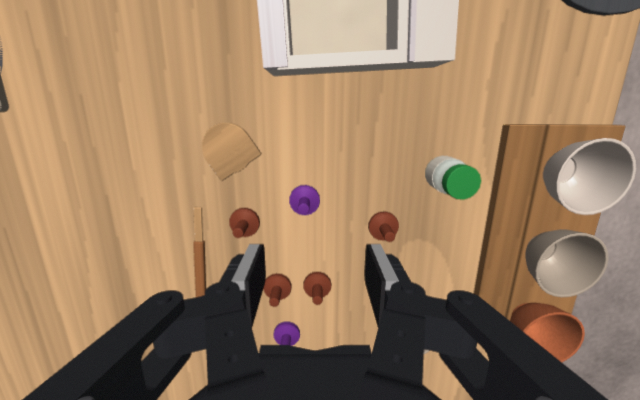

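View pics/w_box.png

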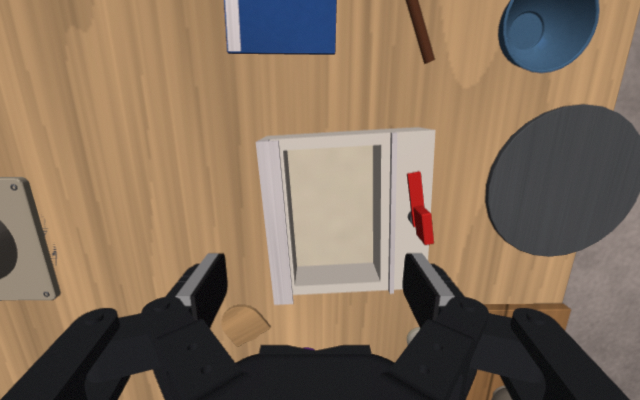

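Request:
jog_arm:
  plan:
    - {"tx": -0.295, "ty": -0.355, "tz": 0.5, "wx": 0, "wy": 0, "wz": 0, "claw": 0.5}
    - {"tx": -0.295, "ty": -0.355, "tz": 0.5, "wx": 0, "wy": 0, "wz": 0, "claw": 0.5}
    - {"tx": -0.295, "ty": -0.355, "tz": 0.5, "wx": 0, "wy": 0, "wz": 0, "claw": 0.5}
    - {"tx": -0.295, "ty": -0.355, "tz": 0.5, "wx": 0, "wy": 0, "wz": 0, "claw": 0.5}
    - {"tx": -0.295, "ty": -0.355, "tz": 0.5, "wx": 0, "wy": 0, "wz": 0, "claw": 0.5}
    - {"tx": -0.295, "ty": -0.355, "tz": 0.5, "wx": 0, "wy": 0, "wz": 0, "claw": 0.5}
    - {"tx": -0.295, "ty": -0.355, "tz": 0.5, "wx": 0, "wy": 0, "wz": 0, "claw": 0.5}

```text
clock: 5.25
eef_pos: [423.6, -263.9, 142.0]
tool_rot: [3.139, -0.0, 1.574]
force: [0.8, 0.3, 0.9]
width: 42.6
gripper_force: 0.0
```

Run:
```python
from fit import *
S=ctrl.read_state(); print(S['eef_pos'],S['tool_rot'],S['width'])
p,tr=snap('w_a','wrist',('lid1',))
for r in tr['lid1']: print('lid',[np.round(a,1) if a is not None else a for a in lidpos(p,r)])
```

```text
[ 423.6319557  -263.92794207  141.96677162] [ 3.13943148e+00 -9.75531917e-05  1.57415251e+00] 42.568682491114146
lid1 0.93 [420. 281.  38.  29.] [118.  62.  44.] [ 515.3 -374.     2.5] [ 532.5 -360.5   11.7] [ 550.1 -351.7   24.6]
lid1 0.84 [349. 302.  33.  51.] [112.  59.  41.] [ 444.8 -396.1    1.3] [ 459.6 -371.6   12.9] [ 469.3 -355.9   49.5]
lid1 0.72 [537. 199.  68.  47.] [103.  52.  37.] [ 609.6 -290.6    4.2] [ 625.7 -268.9   12.6] [ 648.1 -251.7   49.3]
lid1 0.62 [410. 156.  58.  55.] [103.  52. 125.] [ 490.9 -251.6    5.7] [ 507.5 -228.2   12.4] [ 531.2 -211.    49.5]
lid1 0.58 [310. 190.  51.  50.] [120.  63.  45.] [ 400.7 -285.7    7.9] [ 421.  -262.    12.4] [ 441.3 -245.7   49.5]
lid [np.float64(0.9), None, array([ 533.6, -365. ,   20. ]), np.int64(0)]
lid [np.float64(0.9), array([ 465.3, -376.3,   48.3]), array([ 463.4, -377.6,   22.7]), np.int64(177)]
lid [np.float64(1.0), array([ 629.9, -271.5,   48.1]), array([ 631.2, -272.3,   23.3]), np.int64(304)]
lid [np.float64(0.2), array([ 511.4, -230.9,   48.4]), array([ 512.1, -231. ,   22.4]), np.int64(314)]
lid [np.float64(1.0), array([ 421.2, -265.8,   48.5]), array([ 421.3, -266. ,   22.3]), np.int64(284)]
```

View pics/w_a.png

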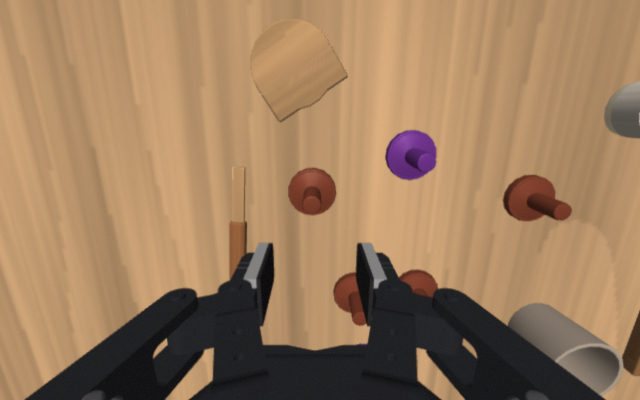

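Request:
jog_arm:
  plan:
    - {"tx": 0, "ty": 0, "tz": 0.16, "wx": 0, "wy": 0, "wz": 0, "claw": 0.5}
    - {"tx": 0, "ty": 0, "tz": 0.3, "wx": 0, "wy": 0, "wz": 0, "claw": 0.5}
    - {"tx": 0, "ty": 0, "tz": 0.4, "wx": 0, "wy": 0, "wz": 0, "claw": 0.5}
    - {"tx": 0, "ty": 0, "tz": 0.42, "wx": 0, "wy": 0, "wz": 0, "claw": 0.5}
    - {"tx": 0, "ty": 0, "tz": 0.42, "wx": 0, "wy": 0, "wz": 0, "claw": 0.5}
    - {"tx": 0, "ty": 0, "tz": 0.42, "wx": 0, "wy": 0, "wz": 0, "claw": 1}
    - {"tx": 0, "ty": 0, "tz": 0.42, "wx": 0, "wy": 0, "wz": 0, "claw": 1}
    - {"tx": 0, "ty": 0, "tz": 0.42, "wx": 0, "wy": 0, "wz": 0, "claw": 1}
    - {"tx": 0, "ty": 0, "tz": 0.42, "wx": 0, "wy": 0, "wz": 0, "claw": 1}
    - {"tx": 0, "ty": 0, "tz": 0.42, "wx": 0, "wy": 0, "wz": 0, "claw": 1}
    - {"tx": 0, "ty": 0, "tz": 0.42, "wx": 0, "wy": 0, "wz": 0, "claw": 1}

```text
clock: 6.45
eef_pos: [422.7, -266.0, 17.2]
tool_rot: [3.138, 0.002, 1.571]
force: [0.8, 1.6, 8.0]
width: 14.1
gripper_force: 58.4
```

Request:
jog_arm:
  plan:
    - {"tx": 0, "ty": 0, "tz": -0.1, "wx": 0, "wy": 0, "wz": 0, "claw": 1}
    - {"tx": 0, "ty": 0, "tz": -0.25, "wx": 0, "wy": 0, "wz": 0, "claw": 1}
    - {"tx": 0, "ty": 0, "tz": -0.43, "wx": 0, "wy": 0, "wz": 0, "claw": 1}
    - {"tx": 0.1, "ty": 0.05, "tz": -0.43, "wx": 0, "wy": 0, "wz": 0, "claw": 1}
    - {"tx": 0.25, "ty": 0.12, "tz": -0.43, "wx": 0, "wy": 0, "wz": 0, "claw": 1}
    - {"tx": 0.4, "ty": 0.2, "tz": -0.43, "wx": 0, "wy": 0, "wz": 0, "claw": 1}
    - {"tx": 0.55, "ty": 0.28, "tz": -0.43, "wx": 0, "wy": 0, "wz": 0, "claw": 1}
    - {"tx": 0.7, "ty": 0.35, "tz": -0.43, "wx": 0, "wy": 0, "wz": 0, "claw": 1}
    - {"tx": 0.85, "ty": 0.42, "tz": -0.43, "wx": 0, "wy": 0, "wz": 0, "claw": 1}
    - {"tx": 1, "ty": 0.5, "tz": -0.43, "wx": 0, "wy": 0, "wz": 0, "claw": 1}
    - {"tx": 1, "ty": 0.5, "tz": -0.43, "wx": 0, "wy": 0, "wz": 0, "claw": 1}

```text
clock: 7.55
eef_pos: [574.4, 44.2, 144.8]
tool_rot: [3.138, -0.005, 1.583]
force: [-0.3, 1.1, 0.1]
width: 14.5
gripper_force: 58.6
```

Request:
jog_arm:
  plan:
    - {"tx": 0.15, "ty": 0, "tz": 0, "wx": 0, "wy": 0, "wz": 0, "claw": 1}
    - {"tx": 0.287, "ty": 0, "tz": 0, "wx": 0, "wy": 0, "wz": 0, "claw": 1}
    - {"tx": 0.287, "ty": 0, "tz": 0, "wx": 0, "wy": 0, "wz": 0, "claw": 1}
    - {"tx": 0.287, "ty": 0, "tz": 0.12, "wx": 0, "wy": 0, "wz": 0, "claw": 1}
    - {"tx": 0.287, "ty": 0, "tz": 0.25, "wx": 0, "wy": 0, "wz": 0, "claw": 1}
    - {"tx": 0.287, "ty": 0, "tz": 0.35, "wx": 0, "wy": 0, "wz": 0, "claw": 1}
    - {"tx": 0.287, "ty": 0, "tz": 0.39, "wx": 0, "wy": 0, "wz": 0, "claw": 1}
    - {"tx": 0.287, "ty": 0, "tz": 0.402, "wx": 0, "wy": 0, "wz": 0, "claw": 1}
    - {"tx": 0.287, "ty": 0, "tz": 0.402, "wx": 0, "wy": 0, "wz": 0, "claw": 1}
    - {"tx": 0.287, "ty": 0, "tz": 0.402, "wx": 0, "wy": 0, "wz": 0, "claw": 1}

```text
clock: 8.55
eef_pos: [572.5, 120.5, 25.0]
tool_rot: [3.139, -0.0, 1.57]
force: [-0.3, -0.6, -0.3]
width: 14.3
gripper_force: 60.5
```

Request:
jog_arm:
  plan:
    - {"tx": 0, "ty": 0, "tz": 0, "wx": 0, "wy": 0, "wz": 0, "claw": 0.7}
    - {"tx": 0, "ty": 0, "tz": 0, "wx": 0, "wy": 0, "wz": 0, "claw": 0.7}
    - {"tx": 0, "ty": 0, "tz": 0, "wx": 0, "wy": 0, "wz": 0, "claw": 0.7}
    - {"tx": 0, "ty": 0, "tz": -0.12, "wx": 0, "wy": 0, "wz": 0, "claw": 0.7}
    - {"tx": 0, "ty": 0, "tz": -0.26, "wx": 0, "wy": 0, "wz": 0, "claw": 0.7}
    - {"tx": 0, "ty": 0, "tz": -0.402, "wx": 0, "wy": 0, "wz": 0, "claw": 0.7}
    - {"tx": -1, "ty": 0.1, "tz": -0.402, "wx": 0, "wy": 0, "wz": 0, "claw": 0.5}
    - {"tx": -1, "ty": 0.1, "tz": -0.402, "wx": 0, "wy": 0, "wz": 0, "claw": 0.5}
    - {"tx": -1, "ty": 0.1, "tz": -0.402, "wx": 0, "wy": 0, "wz": 0, "claw": 0.5}
    - {"tx": -1, "ty": 0.1, "tz": -0.402, "wx": 0, "wy": 0, "wz": 0, "claw": 0.5}
    - {"tx": -1, "ty": 0.1, "tz": -0.402, "wx": 0, "wy": 0, "wz": 0, "claw": 0.5}
    - {"tx": -1, "ty": 0.1, "tz": -0.402, "wx": 0, "wy": 0, "wz": 0, "claw": 0.5}

```text
clock: 9.75
eef_pos: [601.1, -179.8, 144.4]
tool_rot: [3.141, -0.0, 1.571]
force: [0.8, -0.4, 0.1]
width: 42.8
gripper_force: 0.0
```

Request:
jog_arm:
  plan:
    - {"tx": -0.1, "ty": 0.099, "tz": 0, "wx": 0, "wy": 0, "wz": 0, "claw": 0.5}
    - {"tx": -0.2, "ty": 0.099, "tz": 0, "wx": 0, "wy": 0, "wz": 0, "claw": 0.5}
    - {"tx": -0.305, "ty": 0.099, "tz": 0, "wx": 0, "wy": 0, "wz": 0, "claw": 0.5}
    - {"tx": -0.305, "ty": 0.099, "tz": 0, "wx": 0, "wy": 0, "wz": 0, "claw": 0.5}
    - {"tx": -0.305, "ty": 0.099, "tz": 0, "wx": 0, "wy": 0, "wz": 0, "claw": 0.5}

```text
clock: 10.25
eef_pos: [630.3, -270.4, 144.1]
tool_rot: [-3.141, -0.0, 1.568]
force: [0.1, 1.4, -0.6]
width: 42.7
gripper_force: 0.0
```

```bash
cat > chk.py <<'E'
import sys
from fit import *
S=ctrl.read_state(); print(S['eef_pos'],S['tool_rot'],S['width'])
p,tr=snap(sys.argv[1],sys.argv[2] if len(sys.argv)>2 else 'wrist',('lid1',))
for r in tr['lid1']: print('lid',[np.round(a,1) if a is not None else a for a in lidpos(p,r)])
E
python3 chk.py w_b; python3 chk.py s_b scene
```

```text
[ 630.25267611 -270.39219724  144.06005245] [-3.14103874e+00 -1.01746573e-04  1.56833533e+00] 42.69867226012736
lid1 0.9 [161. 293.  50.  51.] [115.  60.  43.] [ 447.2 -380.8    3.1] [ 470.6 -370.3   12.5] [ 489.6 -355.5   49.2]
lid1 0.83 [219. 280.  36.  30.] [129.  69.  49.] [ 510.7 -381.1    3.2] [ 528.  -362.4   11.7] [ 544.3 -351.7   31.2]
lid1 0.64 [191. 372.  36.  39.] [104.  59. 111.] [ 483.7 -491.4    4.5] [ 495.6 -477.    11.5] [ 503.  -465.8   49.8]
lid1 0.64 [186. 147.  59.  48.] [105.  53. 128.] [ 496.6 -251.3    5.4] [ 518.3 -228.8   12.5] [ 534.1 -210.6   49.4]
lid1 0.63 [318. 190.  45.  51.] [128.  68.  49.] [ 611.7 -291.9    8.4] [ 631.9 -267.9   12.4] [ 652.4 -251.7   49.6]
lid [np.float64(0.9), array([ 467. , -373.9,   48. ]), array([ 467.1, -375.7,   22.8]), np.int64(123)]
lid [np.float64(0.9), None, array([ 528.8, -370.5,   21.4]), np.int64(0)]
lid [np.float64(0.4), array([ 485.1, -472.5,   48.5]), array([ 492. , -477.9,   16. ]), np.int64(18)]
lid [np.float64(0.2), array([ 514.2, -230.8,   48.3]), array([ 513. , -230.9,   22.5]), np.int64(325)]
lid [np.float64(1
[... 803 characters left out ...]
6.  16.] [103.  57.  41.] [ 457.4 -392.5    3.5] [ 475.8 -372.7   11.4] [ 490.6 -357.    45.1]
lid [np.float64(1.0), array([ 636.1, -269.4,   46.5]), array([ 638.2, -269.7,   20.4]), np.int64(13)]
lid [np.float64(0.4), array([ 517.4, -228.9,   47.1]), array([ 517.8, -230. ,   21.1]), np.int64(14)]
lid [np.float64(0.8), array([580. , 121. ,  49.6]), array([563.2, 120.7,  14. ]), np.int64(10)]
lid [np.float64(1.0), array([ 535.3, -371.9,   46.5]), array([ 519. , -378.5,   40.2]), np.int64(19)]
lid [np.float64(0.4), array([ 485.6, -467.4,   46.8]), array([ 485.1, -468.2,   21.6]), np.int64(14)]
lid [np.float64(1.0), array([ 499.5, -373.8,   46.5]), array([ 471.9, -376.5,   20.9]), np.int64(24)]
```

Request:
jog_arm:
  plan:
    - {"tx": 0, "ty": 0, "tz": 0.16, "wx": 0, "wy": 0, "wz": 0, "claw": 0.5}
    - {"tx": 0, "ty": 0, "tz": 0.3, "wx": 0, "wy": 0, "wz": 0, "claw": 0.5}
    - {"tx": 0, "ty": 0, "tz": 0.4, "wx": 0, "wy": 0, "wz": 0, "claw": 0.5}
    - {"tx": 0, "ty": 0, "tz": 0.43, "wx": 0, "wy": 0, "wz": 0, "claw": 0.5}
    - {"tx": 0, "ty": 0, "tz": 0.43, "wx": 0, "wy": 0, "wz": 0, "claw": 0.5}
    - {"tx": 0, "ty": 0, "tz": 0.43, "wx": 0, "wy": 0, "wz": 0, "claw": 1}
    - {"tx": 0, "ty": 0, "tz": 0.43, "wx": 0, "wy": 0, "wz": 0, "claw": 1}
    - {"tx": 0, "ty": 0, "tz": 0.43, "wx": 0, "wy": 0, "wz": 0, "claw": 1}
    - {"tx": 0, "ty": 0, "tz": 0.43, "wx": 0, "wy": 0, "wz": 0, "claw": 1}
    - {"tx": 0, "ty": 0, "tz": 0.43, "wx": 0, "wy": 0, "wz": 0, "claw": 1}

```text
clock: 11.45
eef_pos: [632.5, -270.1, 17.7]
tool_rot: [3.138, 0.001, 1.571]
force: [0.4, -0.2, 7.4]
width: 14.5
gripper_force: 58.8
```

Request:
jog_arm:
  plan:
    - {"tx": 0, "ty": 0, "tz": -0.1, "wx": 0, "wy": 0, "wz": 0, "claw": 1}
    - {"tx": 0, "ty": 0, "tz": -0.25, "wx": 0, "wy": 0, "wz": 0, "claw": 1}
    - {"tx": 0, "ty": 0, "tz": -0.43, "wx": 0, "wy": 0, "wz": 0, "claw": 1}
    - {"tx": 0.1, "ty": -0.02, "tz": -0.43, "wx": 0, "wy": 0, "wz": 0, "claw": 1}
    - {"tx": 0.25, "ty": -0.05, "tz": -0.43, "wx": 0, "wy": 0, "wz": 0, "claw": 1}
    - {"tx": 0.4, "ty": -0.08, "tz": -0.43, "wx": 0, "wy": 0, "wz": 0, "claw": 1}
    - {"tx": 0.55, "ty": -0.1, "tz": -0.43, "wx": 0, "wy": 0, "wz": 0, "claw": 1}
    - {"tx": 0.7, "ty": -0.13, "tz": -0.43, "wx": 0, "wy": 0, "wz": 0, "claw": 1}
    - {"tx": 0.85, "ty": -0.16, "tz": -0.43, "wx": 0, "wy": 0, "wz": 0, "claw": 1}
    - {"tx": 1, "ty": -0.184, "tz": -0.43, "wx": 0, "wy": 0, "wz": 0, "claw": 1}
    - {"tx": 1, "ty": -0.184, "tz": -0.43, "wx": 0, "wy": 0, "wz": 0, "claw": 1}
    - {"tx": 1, "ty": -0.184, "tz": -0.43, "wx": 0, "wy": 0, "wz": 0, "claw": 1}

```text
clock: 12.65
eef_pos: [575.8, 32.4, 144.8]
tool_rot: [3.141, -0.001, 1.574]
force: [0.2, -0.7, -0.3]
width: 14.3
gripper_force: 58.6
```

Request:
jog_arm:
  plan:
    - {"tx": 0, "ty": 0, "tz": 0.12, "wx": 0, "wy": 0, "wz": 0, "claw": 1}
    - {"tx": 0, "ty": 0, "tz": 0.25, "wx": 0, "wy": 0, "wz": 0, "claw": 1}
    - {"tx": 0, "ty": 0, "tz": 0.35, "wx": 0, "wy": 0, "wz": 0, "claw": 1}
    - {"tx": 0, "ty": 0, "tz": 0.39, "wx": 0, "wy": 0, "wz": 0, "claw": 1}
    - {"tx": 0, "ty": 0, "tz": 0.4, "wx": 0, "wy": 0, "wz": 0, "claw": 1}
    - {"tx": 0, "ty": 0, "tz": 0.4, "wx": 0, "wy": 0, "wz": 0, "claw": 1}
    - {"tx": 0, "ty": 0, "tz": 0.4, "wx": 0, "wy": 0, "wz": 0, "claw": 1}
    - {"tx": 0, "ty": 0, "tz": 0.4, "wx": 0, "wy": 0, "wz": 0, "claw": 0.7}
    - {"tx": 0, "ty": 0, "tz": 0.4, "wx": 0, "wy": 0, "wz": 0, "claw": 0.7}
    - {"tx": 0, "ty": 0, "tz": 0.4, "wx": 0, "wy": 0, "wz": 0, "claw": 0.7}
    - {"tx": 0, "ty": 0, "tz": 0.4, "wx": 0, "wy": 0, "wz": 0, "claw": 0.7}

```text
clock: 13.75
eef_pos: [575.9, 30.6, 24.4]
tool_rot: [3.141, 0.0, 1.571]
force: [-1.4, -0.7, -0.3]
width: 25.4
gripper_force: 0.0
```

Request:
jog_arm:
  plan:
    - {"tx": 0, "ty": 0, "tz": -0.12, "wx": 0, "wy": 0, "wz": 0, "claw": 0.7}
    - {"tx": 0, "ty": 0, "tz": -0.26, "wx": 0, "wy": 0, "wz": 0, "claw": 0.7}
    - {"tx": 0, "ty": 0, "tz": -0.4, "wx": 0, "wy": 0, "wz": 0, "claw": 0.7}
    - {"tx": -1, "ty": -0.15, "tz": -0.4, "wx": 0, "wy": 0, "wz": 0, "claw": 0.5}
    - {"tx": -1, "ty": -0.15, "tz": -0.4, "wx": 0, "wy": 0, "wz": 0, "claw": 0.5}
    - {"tx": -1, "ty": -0.15, "tz": -0.4, "wx": 0, "wy": 0, "wz": 0, "claw": 0.5}
    - {"tx": -1, "ty": -0.15, "tz": -0.4, "wx": 0, "wy": 0, "wz": 0, "claw": 0.5}
    - {"tx": -1, "ty": -0.15, "tz": -0.4, "wx": 0, "wy": 0, "wz": 0, "claw": 0.5}
    - {"tx": -1, "ty": -0.15, "tz": -0.4, "wx": 0, "wy": 0, "wz": 0, "claw": 0.5}
    - {"tx": -1, "ty": -0.15, "tz": -0.4, "wx": 0, "wy": 0, "wz": 0, "claw": 0.5}
    - {"tx": -1, "ty": -0.15, "tz": -0.4, "wx": 0, "wy": 0, "wz": 0, "claw": 0.5}

```text
clock: 14.85
eef_pos: [529.7, -271.6, 144.3]
tool_rot: [-3.141, 0.001, 1.566]
force: [-0.1, -0.1, -0.7]
width: 42.8
gripper_force: 0.0
```

```bash
python3 chk.py w_c; python3 chk.py s_c scene
```

```text
[ 529.67060564 -271.6339911   144.3195029 ] [-3.14138338e+00  7.06831152e-04  1.56614833e+00] 42.75119085352931
lid1 0.91 [318. 286.  44.  51.] [115.  61.  43.] [ 510.9 -391.5    1.2] [ 531.6 -367.9   12.4] [ 551.8 -352.2   49.3]
lid1 0.78 [296. 147.  57.  52.] [109.  55. 132.] [ 492.9 -251.1    9.5] [ 513.6 -228.9   12.2] [ 533.  -211.4   49.5]
lid1 0.6 [276. 342.  28.   8.] [ 91.  46. 108.] [ 470.6 -454.5    1.7] [ 482.9 -449.7    7.8] [ 495.7 -447.5   11.9]
lid1 0.48 [177.  64.  96. 106.] [174. 135.  93.] [ 373.8 -193.6    6.3] [ 406.  -156.4    8.6] [ 444.9 -123.8   10.2]
lid [np.float64(1.0), array([ 531.7, -372.6,   48.3]), array([ 532. , -374.1,   22.8]), np.int64(213)]
lid [np.float64(0.2), array([ 512.7, -231.1,   48.6]), array([ 512.8, -231. ,   22.3]), np.int64(308)]
lid [np.float64(0.3), None, array([ 481.3, -451.3,   11.9]), np.int64(0)]
lid [np.float64(1.0), None, array([0., 0., 0.]), np.int64(0)]
[ 530.95983616 -267.7597684   143.98868417] [-3.14129632e+00 -1.62823483e-03  1.57170522e+00] 43.03342974879752
lid1 0.64 [196. 220.  11.  16.] [104.  59.  43.] [ 523.3 -390.3
[... 308 characters left out ...]
1.   8.  11.] [109.  75.  62.] [557.7  13.4  14.2] [582.2  27.8  39.3] [587.8  41.8  57.1]
lid1 0.46 [247. 213.  14.  22.] [104.  63. 116.] [ 500.3 -251.1   -1. ] [ 522. -228.   10.] [ 538.4 -208.3   49. ]
lid [np.float64(1.0), array([ 535.5, -372.3,   46.5]), array([ 521. , -372.8,   37.3]), np.int64(19)]
lid [np.float64(1.0), array([ 506.6, -373.5,   46.4]), array([ 475.5, -374.4,   21.9]), np.int64(29)]
lid [np.float64(0.5), array([ 485. , -467.3,   46.3]), array([ 486.4, -467.1,   21.6]), np.int64(13)]
lid [np.float64(0.8), array([584.1,  27.8,  48.9]), array([0., 0., 0.]), np.int64(12)]
lid [np.float64(0.5), array([ 517.2, -228.9,   47.4]), array([ 518.4, -229.1,   20.4]), np.int64(12)]
```

Request:
jog_arm:
  plan:
    - {"tx": -0.17, "ty": 0.002, "tz": 0, "wx": 0, "wy": 0, "wz": 0, "claw": 0.6}
    - {"tx": -0.34, "ty": 0.002, "tz": 0, "wx": 0, "wy": 0, "wz": 0, "claw": 0.6}
    - {"tx": -0.34, "ty": 0.002, "tz": 0.16, "wx": 0, "wy": 0, "wz": 0, "claw": 0.6}
    - {"tx": -0.34, "ty": 0.002, "tz": 0.3, "wx": 0, "wy": 0, "wz": 0, "claw": 0.6}
    - {"tx": -0.34, "ty": 0.002, "tz": 0.4, "wx": 0, "wy": 0, "wz": 0, "claw": 0.6}
    - {"tx": -0.34, "ty": 0.002, "tz": 0.423, "wx": 0, "wy": 0, "wz": 0, "claw": 0.6}
    - {"tx": -0.34, "ty": 0.002, "tz": 0.423, "wx": 0, "wy": 0, "wz": 0, "claw": 0.6}
    - {"tx": -0.34, "ty": 0.002, "tz": 0.423, "wx": 0, "wy": 0, "wz": 0, "claw": 1}
    - {"tx": -0.34, "ty": 0.002, "tz": 0.423, "wx": 0, "wy": 0, "wz": 0, "claw": 1}
    - {"tx": -0.34, "ty": 0.002, "tz": 0.423, "wx": 0, "wy": 0, "wz": 0, "claw": 1}
    - {"tx": -0.34, "ty": 0.002, "tz": 0.423, "wx": 0, "wy": 0, "wz": 0, "claw": 1}
    - {"tx": -0.34, "ty": 0.002, "tz": 0.423, "wx": 0, "wy": 0, "wz": 0, "claw": 1}

```text
clock: 16.25
eef_pos: [532.7, -372.0, 19.5]
tool_rot: [3.138, 0.002, 1.571]
force: [0.0, 1.4, 8.1]
width: 14.2
gripper_force: 58.9
```

Request:
jog_arm:
  plan:
    - {"tx": 0, "ty": 0, "tz": -0.1, "wx": 0, "wy": 0, "wz": 0, "claw": 1}
    - {"tx": 0, "ty": 0, "tz": -0.25, "wx": 0, "wy": 0, "wz": 0, "claw": 1}
    - {"tx": 0, "ty": 0, "tz": -0.423, "wx": 0, "wy": 0, "wz": 0, "claw": 1}
    - {"tx": 0.1, "ty": 0.007, "tz": -0.423, "wx": 0, "wy": 0, "wz": 0, "claw": 1}
    - {"tx": 0.25, "ty": 0.007, "tz": -0.423, "wx": 0, "wy": 0, "wz": 0, "claw": 1}
    - {"tx": 0.4, "ty": 0.007, "tz": -0.423, "wx": 0, "wy": 0, "wz": 0, "claw": 1}
    - {"tx": 0.55, "ty": 0.007, "tz": -0.423, "wx": 0, "wy": 0, "wz": 0, "claw": 1}
    - {"tx": 0.7, "ty": 0.007, "tz": -0.423, "wx": 0, "wy": 0, "wz": 0, "claw": 1}
    - {"tx": 0.85, "ty": 0.007, "tz": -0.423, "wx": 0, "wy": 0, "wz": 0, "claw": 1}
    - {"tx": 1, "ty": 0.007, "tz": -0.423, "wx": 0, "wy": 0, "wz": 0, "claw": 1}

```text
clock: 17.25
eef_pos: [533.4, -69.7, 145.0]
tool_rot: [3.14, -0.0, 1.57]
force: [0.6, 0.2, -0.8]
width: 14.2
gripper_force: 58.5
```

Request:
jog_arm:
  plan:
    - {"tx": 0.15, "ty": 0, "tz": 0, "wx": 0, "wy": 0, "wz": 0, "claw": 1}
    - {"tx": 0.3, "ty": 0, "tz": 0, "wx": 0, "wy": 0, "wz": 0, "claw": 1}
    - {"tx": 0.45, "ty": 0, "tz": 0, "wx": 0, "wy": 0, "wz": 0, "claw": 1}
    - {"tx": 0.491, "ty": 0, "tz": 0, "wx": 0, "wy": 0, "wz": 0, "claw": 1}
    - {"tx": 0.491, "ty": 0, "tz": 0, "wx": 0, "wy": 0, "wz": 0, "claw": 1}
    - {"tx": 0.491, "ty": 0, "tz": 0.12, "wx": 0, "wy": 0, "wz": 0, "claw": 1}
    - {"tx": 0.491, "ty": 0, "tz": 0.25, "wx": 0, "wy": 0, "wz": 0, "claw": 1}
    - {"tx": 0.491, "ty": 0, "tz": 0.35, "wx": 0, "wy": 0, "wz": 0, "claw": 1}
    - {"tx": 0.491, "ty": 0, "tz": 0.38, "wx": 0, "wy": 0, "wz": 0, "claw": 1}
    - {"tx": 0.491, "ty": 0, "tz": 0.396, "wx": 0, "wy": 0, "wz": 0, "claw": 1}
    - {"tx": 0.491, "ty": 0, "tz": 0.396, "wx": 0, "wy": 0, "wz": 0, "claw": 1}
    - {"tx": 0.491, "ty": 0, "tz": 0.396, "wx": 0, "wy": 0, "wz": 0, "claw": 1}

```text
clock: 18.45
eef_pos: [536.9, 73.1, 27.6]
tool_rot: [3.135, 0.001, 1.567]
force: [3.5, 0.1, 4.7]
width: 13.9
gripper_force: 67.6
```

Request:
jog_arm:
  plan:
    - {"tx": 0, "ty": 0, "tz": 0, "wx": 0, "wy": 0, "wz": 0, "claw": 0.7}
    - {"tx": 0, "ty": 0, "tz": 0, "wx": 0, "wy": 0, "wz": 0, "claw": 0.7}
    - {"tx": 0, "ty": 0, "tz": 0, "wx": 0, "wy": 0, "wz": 0, "claw": 0.7}
    - {"tx": 0, "ty": 0, "tz": -0.12, "wx": 0, "wy": 0, "wz": 0, "claw": 0.7}
    - {"tx": 0, "ty": 0, "tz": -0.26, "wx": 0, "wy": 0, "wz": 0, "claw": 0.7}
    - {"tx": 0, "ty": 0, "tz": -0.4, "wx": 0, "wy": 0, "wz": 0, "claw": 0.7}
    - {"tx": -1, "ty": -0.222, "tz": -0.4, "wx": 0, "wy": 0, "wz": 0, "claw": 0.5}
    - {"tx": -1, "ty": -0.222, "tz": -0.4, "wx": 0, "wy": 0, "wz": 0, "claw": 0.5}
    - {"tx": -1, "ty": -0.222, "tz": -0.4, "wx": 0, "wy": 0, "wz": 0, "claw": 0.5}
    - {"tx": -1, "ty": -0.222, "tz": -0.4, "wx": 0, "wy": 0, "wz": 0, "claw": 0.5}
    - {"tx": -1, "ty": -0.222, "tz": -0.4, "wx": 0, "wy": 0, "wz": 0, "claw": 0.5}
    - {"tx": -1, "ty": -0.222, "tz": -0.4, "wx": 0, "wy": 0, "wz": 0, "claw": 0.5}

```text
clock: 19.65
eef_pos: [466.6, -220.1, 146.2]
tool_rot: [-3.141, 0.0, 1.568]
force: [0.3, -0.3, -0.3]
width: 42.8
gripper_force: 0.0
```

Request:
jog_arm:
  plan:
    - {"tx": -0.15, "ty": 0, "tz": 0, "wx": 0, "wy": 0, "wz": 0, "claw": 0.5}
    - {"tx": -0.2, "ty": 0, "tz": 0, "wx": 0, "wy": 0, "wz": 0, "claw": 0.5}
    - {"tx": -0.2, "ty": 0, "tz": 0, "wx": 0, "wy": 0, "wz": 0, "claw": 0.5}

```text
clock: 19.95
eef_pos: [466.7, -281.2, 146.1]
tool_rot: [3.141, 0.002, 1.564]
force: [-0.5, 1.0, 0.5]
width: 42.7
gripper_force: 0.0
```

```bash
python3 chk.py w_d; python3 chk.py s_d scene
```

```text
[ 466.65688206 -281.21186288  146.14607223] [3.14145442e+00 2.38384250e-03 1.56362563e+00] 42.667646717664866
lid1 0.89 [330. 340.  44.  22.] [103.  52. 121.] [ 459.  -467.9    1.1] [ 477.1 -456.1   11.1] [ 499.5 -272.9  219.6]
lid1 0.86 [365. 135.  55.  49.] [106.  53. 129.] [ 491.3 -251.4    9. ] [ 509.4 -229.1   12.2] [ 532.3 -211.3   49.5]
lid1 0.75 [316. 281.  40.  52.] [114.  60.  42.] [ 447.4 -396.7    1.1] [ 466.6 -371.3   12.2] [ 486.7 -355.6   49.3]
lid [np.float64(0.2), None, array([ 478.9, -465.1,   21.4]), np.int64(0)]
lid [np.float64(0.2), array([ 512. , -231.1,   48.5]), array([ 512.5, -231.1,   22.5]), np.int64(320)]
lid [np.float64(1.0), array([ 466.9, -376. ,   48.3]), array([ 466.9, -377.1,   22.7]), np.int64(212)]
[ 467.68721374 -276.11584057  145.45257432] [-3.14074201e+00 -1.59118629e-03  1.56981673e+00] 42.453994790095514
lid1 0.68 [371. 219.  11.  13.] [102.  69.  57.] [554.8 106.   13.8] [577.4 118.3  35.8] [582.9 135.   57.2]
lid1 0.64 [354. 222.  92.  82.] [162. 154. 144.] [474.5 -49.3   3.1] [597.8  53.1  59. ] [686.6 161.4  92. ]
lid1 0.62 [248. 213.  14.
[... 340 characters left out ...]
 [167. 203.  15.  18.] [ 97.  55. 114.] [ 466.  -486.6    1.2] [ 488.5 -465.9   11.1] [ 506.2 -451.1   47.9]
lid [np.float64(0.8), array([580.9, 120.5,  48.9]), array([556. , 132.8,   0. ]), np.int64(7)]
lid [np.float64(0.3), array([570.5,  62.5,  49.2]), array([562.8,  73.1,  60.1]), np.int64(13)]
lid [np.float64(0.5), array([ 518.1, -228.7,   46.4]), array([ 517.8, -228.1,   21.1]), np.int64(16)]
lid [np.float64(0.9), array([545.5,  71. ,  50.5]), array([542.6,  70. ,  21.5]), np.int64(6)]
lid [np.float64(1.0), array([ 471.7, -376.1,   47. ]), array([ 474.2, -373.5,   22.2]), np.int64(12)]
lid [np.float64(0.5), array([ 484.3, -467.6,   46.9]), array([ 486.6, -469.5,   22.5]), np.int64(13)]
```

Request:
jog_arm:
  plan:
    - {"tx": -0.17, "ty": 0, "tz": 0, "wx": 0, "wy": 0, "wz": 0, "claw": 0.6}
    - {"tx": -0.334, "ty": 0, "tz": 0, "wx": 0, "wy": 0, "wz": 0, "claw": 0.6}
    - {"tx": -0.334, "ty": 0, "tz": 0.16, "wx": 0, "wy": 0, "wz": 0, "claw": 0.6}
    - {"tx": -0.334, "ty": 0, "tz": 0.3, "wx": 0, "wy": 0, "wz": 0, "claw": 0.6}
    - {"tx": -0.334, "ty": 0, "tz": 0.4, "wx": 0, "wy": 0, "wz": 0, "claw": 0.6}
    - {"tx": -0.334, "ty": 0, "tz": 0.427, "wx": 0, "wy": 0, "wz": 0, "claw": 0.6}
    - {"tx": -0.334, "ty": 0, "tz": 0.427, "wx": 0, "wy": 0, "wz": 0, "claw": 0.6}
    - {"tx": -0.334, "ty": 0, "tz": 0.427, "wx": 0, "wy": 0, "wz": 0, "claw": 1}
    - {"tx": -0.334, "ty": 0, "tz": 0.427, "wx": 0, "wy": 0, "wz": 0, "claw": 1}
    - {"tx": -0.334, "ty": 0, "tz": 0.427, "wx": 0, "wy": 0, "wz": 0, "claw": 1}
    - {"tx": -0.334, "ty": 0, "tz": 0.427, "wx": 0, "wy": 0, "wz": 0, "claw": 1}
    - {"tx": -0.334, "ty": 0, "tz": 0.427, "wx": 0, "wy": 0, "wz": 0, "claw": 1}

```text
clock: 21.35
eef_pos: [469.6, -377.7, 19.3]
tool_rot: [3.139, 0.001, 1.571]
force: [0.5, -0.4, 7.2]
width: 14.4
gripper_force: 58.9
```

Request:
jog_arm:
  plan:
    - {"tx": 0, "ty": 0, "tz": -0.1, "wx": 0, "wy": 0, "wz": 0, "claw": 1}
    - {"tx": 0, "ty": 0, "tz": -0.25, "wx": 0, "wy": 0, "wz": 0, "claw": 1}
    - {"tx": 0, "ty": 0, "tz": -0.423, "wx": 0, "wy": 0, "wz": 0, "claw": 1}
    - {"tx": 0.1, "ty": 0.03, "tz": -0.423, "wx": 0, "wy": 0, "wz": 0, "claw": 1}
    - {"tx": 0.25, "ty": 0.07, "tz": -0.423, "wx": 0, "wy": 0, "wz": 0, "claw": 1}
    - {"tx": 0.4, "ty": 0.1, "tz": -0.423, "wx": 0, "wy": 0, "wz": 0, "claw": 1}
    - {"tx": 0.55, "ty": 0.14, "tz": -0.423, "wx": 0, "wy": 0, "wz": 0, "claw": 1}
    - {"tx": 0.7, "ty": 0.18, "tz": -0.423, "wx": 0, "wy": 0, "wz": 0, "claw": 1}
    - {"tx": 0.85, "ty": 0.21, "tz": -0.423, "wx": 0, "wy": 0, "wz": 0, "claw": 1}
    - {"tx": 1, "ty": 0.238, "tz": -0.423, "wx": 0, "wy": 0, "wz": 0, "claw": 1}
    - {"tx": 1, "ty": 0.238, "tz": -0.423, "wx": 0, "wy": 0, "wz": 0, "claw": 1}
    - {"tx": 1, "ty": 0.238, "tz": -0.423, "wx": 0, "wy": 0, "wz": 0, "claw": 1}

```text
clock: 22.55
eef_pos: [540.2, -75.5, 144.7]
tool_rot: [3.141, -0.0, 1.574]
force: [-0.5, -0.7, -0.4]
width: 14.2
gripper_force: 58.5
```

Request:
jog_arm:
  plan:
    - {"tx": 0.1, "ty": -0.004, "tz": 0, "wx": 0, "wy": 0, "wz": 0, "claw": 1}
    - {"tx": 0.207, "ty": -0.004, "tz": 0, "wx": 0, "wy": 0, "wz": 0, "claw": 1}
    - {"tx": 0.207, "ty": -0.004, "tz": 0, "wx": 0, "wy": 0, "wz": 0, "claw": 1}
    - {"tx": 0.207, "ty": -0.004, "tz": 0.12, "wx": 0, "wy": 0, "wz": 0, "claw": 1}
    - {"tx": 0.207, "ty": -0.004, "tz": 0.25, "wx": 0, "wy": 0, "wz": 0, "claw": 1}
    - {"tx": 0.207, "ty": -0.004, "tz": 0.35, "wx": 0, "wy": 0, "wz": 0, "claw": 1}
    - {"tx": 0.207, "ty": -0.004, "tz": 0.38, "wx": 0, "wy": 0, "wz": 0, "claw": 1}
    - {"tx": 0.207, "ty": -0.004, "tz": 0.395, "wx": 0, "wy": 0, "wz": 0, "claw": 1}
    - {"tx": 0.207, "ty": -0.004, "tz": 0.395, "wx": 0, "wy": 0, "wz": 0, "claw": 1}
    - {"tx": 0.207, "ty": -0.004, "tz": 0.395, "wx": 0, "wy": 0, "wz": 0, "claw": 1}

```text
clock: 23.55
eef_pos: [541.6, -17.6, 27.5]
tool_rot: [3.136, 0.002, 1.568]
force: [4.0, -0.3, 3.9]
width: 13.8
gripper_force: 67.0
```

Request:
jog_arm:
  plan:
    - {"tx": 0, "ty": 0, "tz": 0, "wx": 0, "wy": 0, "wz": 0, "claw": 0.7}
    - {"tx": 0, "ty": 0, "tz": 0, "wx": 0, "wy": 0, "wz": 0, "claw": 0.7}
    - {"tx": 0, "ty": 0, "tz": 0, "wx": 0, "wy": 0, "wz": 0, "claw": 0.7}
    - {"tx": 0, "ty": 0, "tz": -0.12, "wx": 0, "wy": 0, "wz": 0, "claw": 0.7}
    - {"tx": 0, "ty": 0, "tz": -0.26, "wx": 0, "wy": 0, "wz": 0, "claw": 0.7}
    - {"tx": 0, "ty": 0, "tz": -0.4, "wx": 0, "wy": 0, "wz": 0, "claw": 0.7}
    - {"tx": 0.16, "ty": 0, "tz": -0.7, "wx": 0, "wy": 0, "wz": 0, "claw": 0.7}
    - {"tx": 0.33, "ty": 0, "tz": -0.8, "wx": 0, "wy": 0, "wz": 0, "claw": 0.7}
    - {"tx": 0.33, "ty": 0, "tz": -0.8, "wx": 0, "wy": 0, "wz": 0, "claw": 0.7}
    - {"tx": 0.33, "ty": 0, "tz": -0.8, "wx": 0, "wy": 0, "wz": 0, "claw": 0.7}
    - {"tx": 0.33, "ty": 0, "tz": -0.8, "wx": 0, "wy": 0, "wz": 0, "claw": 0.7}
    - {"tx": 0.33, "ty": 0, "tz": -0.8, "wx": 0, "wy": 0, "wz": 0, "claw": 0.7}

```text
clock: 24.75
eef_pos: [537.7, 82.0, 265.1]
tool_rot: [-3.14, 0.001, 1.568]
force: [0.6, 0.1, 0.9]
width: 25.4
gripper_force: 0.0
```

```bash
python3 chk.py w_e; python3 chk.py s_e scene; python3 chk.py d_e side
```

```text
[537.69063723  81.97761072 265.05918663] [-3.13962742e+00  1.26341893e-03  1.56823426e+00] 25.404782270917494
lid1 0.77 [347. 207.  31.  35.] [121.  70.  54.] [555.4   5.6   8.8] [574.6  31.6  20.3] [598.1  48.4  57.6]
lid1 0.63 [316. 175.  33.  34.] [120.  66.  49.] [517.8  49.   16.5] [537.8  73.1  20.4] [557.5  90.3  57.7]
lid1 0.63 [343. 136.  36.  34.] [123.  69.  52.] [551.9  99.1  13.4] [570.5 121.2  20.3] [592.7 140.4  57.6]
lid1 0.62 [321. 240.  31.  35.] [115.  63.  47.] [522.1 -35.4  11.4] [542.7 -13.4  20.5] [563.    2.6  57.5]
lid1 0.51 [341. 190. 200. 183.] [194. 175. 164.] [469.2 -45.3   7.8] [593.5  74.1  64.4] [675.  161.  100.9]
lid1 0.45 [303. 345.  24.  10.] [ 96.  52. 109.] [ 502.  -220.     1.1] [ 517.7 -210.8    8.9] [ 532.2 -207.6   12.9]
lid [np.float64(1.0), array([574.7,  31.8,  49.8]), array([578.3,  47.9,   6.8]), np.int64(32)]
lid [np.float64(1.0), array([537.7,  75.4,  49.2]), array([537.8,  92.2,   0. ]), np.int64(24)]
lid [np.float64(1.0), array([567.8, 124.1,  49.6]), array([0., 0., 0.]), np.int64(13)]
lid [np.float64(1.0), array([542.5, -13.4,  49.1
[... 1978 characters left out ...]
56.7 -40.8   7.8] [575.1  23.9  22.4] [598.2  67.5  64.2]
lid1 0.52 [315. 190.  16.  16.] [82. 57. 46.] [518.9  47.9  11.2] [536.2  63.5  21. ] [553.9  83.9  57.8]
lid1 0.46 [326. 178.  11.  10.] [79. 54. 44.] [553.4  98.5  12.7] [570.9 113.5  21.1] [589.5 133.1  56. ]
lid [np.float64(0.4), array([ 514.3, -232.7,   48.8]), array([ 512.7, -231.9,   20.3]), np.int64(8)]
lid [np.float64(0.4), array([ 481.4, -474. ,   48. ]), array([ 479.9, -471.3,   21.9]), np.int64(24)]
lid [np.float64(0.4), array([577.1,  19.1,  53.8]), array([561.8,  39.5,   0. ]), np.int64(1)]
lid [np.float64(0.5), None, array([542.2,  59.5,   0. ]), np.int64(0)]
lid [np.float64(0.5), None, array([0., 0., 0.]), np.int64(0)]
```

View pics/w_e.png

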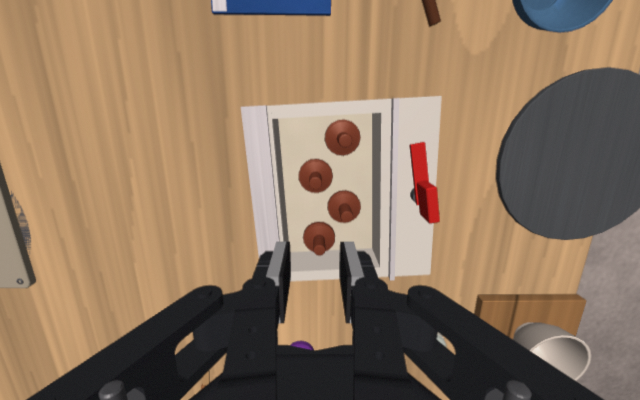

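View pics/s_e.png

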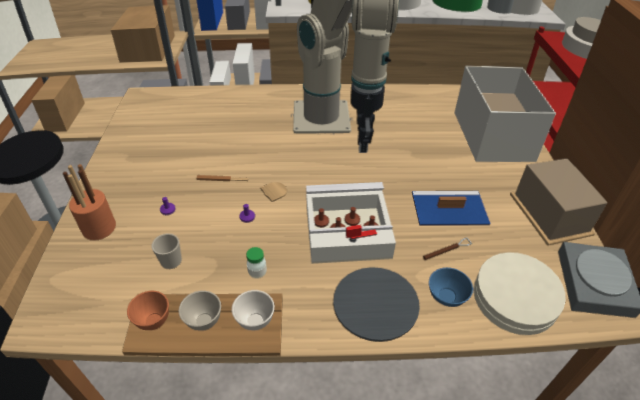

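Run:
```python
from h import *
p,tr=pickle.load(open('pics/w_e.pkl','rb'))
P,u,v=cloud(p); c=p['img'][v,u].astype(float)
red=(c[:,0]>2*c[:,1])
s=(abs(P[:,0]-575)<130)&(abs(P[:,1]-56)<130)&(u<450)&(v<290)
def rect(Q,n): print(n,len(Q),cv2.minAreaRect(Q[:,:2].astype(np.float32)),'z',np.median(Q[:,2]).round(1))
rect(P[s&(P[:,2]>83)&(P[:,2]<91)&~red&(P[:,0]<520)],'lip')
rect(P[s&(P[:,2]<70)&(P[:,2]>61)&~red&(P[:,0]>520)],'rim')
rect(P[s&red&(P[:,2]>107)&(P[:,0]>640)],'fin')
```

```text
lip 3455 ((478.5704040527344, 74.24481964111328), (26.65813446044922, 167.8536376953125), 2.939485549926758) z 85.9
rim 9080 ((597.962646484375, 55.67731475830078), (165.6780242919922, 217.90597534179688), 2.8966927528381348) z 64.9
fin 439 ((659.253662109375, 59.38301086425781), (11.720194816589355, 38.96321487426758), 11.567533493041992) z 111.6
```

Request:
jog_arm:
  plan:
    - {"tx": 0.15, "ty": -0.03, "tz": 0, "wx": 0, "wy": 0, "wz": 0.009, "claw": 0.5}
    - {"tx": 0.3, "ty": -0.05, "tz": 0.05, "wx": 0, "wy": 0, "wz": 0.009, "claw": 0.5}
    - {"tx": 0.45, "ty": -0.08, "tz": 0.1, "wx": 0, "wy": 0, "wz": 0.009, "claw": 0.5}
    - {"tx": 0.6, "ty": -0.11, "tz": 0.15, "wx": 0, "wy": 0, "wz": 0.009, "claw": 0.5}
    - {"tx": 0.75, "ty": -0.14, "tz": 0.2, "wx": 0, "wy": 0, "wz": 0.009, "claw": 0.5}
    - {"tx": 0.9, "ty": -0.167, "tz": 0.25, "wx": 0, "wy": 0, "wz": 0.009, "claw": 0.5}
    - {"tx": 0.953, "ty": -0.167, "tz": 0.38, "wx": 0, "wy": 0, "wz": 0.009, "claw": 0.5}
    - {"tx": 0.953, "ty": -0.167, "tz": 0.38, "wx": 0, "wy": 0, "wz": 0.009, "claw": 0.5}
    - {"tx": 0.953, "ty": -0.167, "tz": 0.38, "wx": 0, "wy": 0, "wz": 0.009, "claw": 0.5}
    - {"tx": 0.953, "ty": -0.167, "tz": 0.38, "wx": 0, "wy": 0, "wz": 0.009, "claw": 0.5}

```text
clock: 26.05
eef_pos: [490.6, 367.9, 153.4]
tool_rot: [3.139, -0.0, 1.553]
force: [0.8, -1.1, 0.0]
width: 42.7
gripper_force: 0.0
```

Run:
```python
from h import *
Q=[ctrl.read_state() for _ in range(3)]
p,tr=snap('w_f','wrist',('cover',))
S=ctrl.read_state(); print(p['T'][:3,3],S['eef_pos'],S['tool_rot'],S['width'])
P,u,v=cloud(p); c=p['img'][v,u].astype(float)
s=(abs(P[:,0]-487)<60)&(abs(P[:,1]-368)<80)&(P[:,2]>42)&(P[:,2]<50)
print(cv2.minAreaRect(P[s][:,:2].astype(np.float32)),s.sum())
```

```text
cover 0.86 [311. 176. 156. 210.] [ 74.  99. 146.] [421.2 272.3   7.4] [488.6 390.7   9. ] [555.2 469.9  45.1]
[491.62731467 440.5015137  296.70825275] [490.46100596 368.50586395 153.67669796] [ 3.13900822e+00 -1.24415824e-03  1.55339343e+00] 42.64114687395743
((487.3504638671875, 367.98321533203125), (79.05503845214844, 13.166136741638184), 89.1467514038086) 1354
```

Request:
jog_arm:
  plan:
    - {"tx": 0, "ty": -0.009, "tz": 0.16, "wx": 0, "wy": 0, "wz": 0, "claw": 0.5}
    - {"tx": 0, "ty": -0.009, "tz": 0.3, "wx": 0, "wy": 0, "wz": 0, "claw": 0.5}
    - {"tx": 0, "ty": -0.009, "tz": 0.42, "wx": 0, "wy": 0, "wz": 0, "claw": 0.5}
    - {"tx": 0, "ty": -0.009, "tz": 0.46, "wx": 0, "wy": 0, "wz": 0, "claw": 0.5}
    - {"tx": 0, "ty": -0.009, "tz": 0.46, "wx": 0, "wy": 0, "wz": 0, "claw": 0.5}
    - {"tx": 0, "ty": -0.009, "tz": 0.46, "wx": 0, "wy": 0, "wz": 0, "claw": 1}
    - {"tx": 0, "ty": -0.009, "tz": 0.46, "wx": 0, "wy": 0, "wz": 0, "claw": 1}
    - {"tx": 0, "ty": -0.009, "tz": 0.46, "wx": 0, "wy": 0, "wz": 0, "claw": 1}
    - {"tx": 0, "ty": -0.009, "tz": 0.46, "wx": 0, "wy": 0, "wz": 0, "claw": 1}
    - {"tx": 0, "ty": -0.009, "tz": 0.46, "wx": 0, "wy": 0, "wz": 0, "claw": 1}

```text
clock: 27.15
eef_pos: [487.7, 370.7, 16.3]
tool_rot: [3.138, -0.002, 1.556]
force: [-0.2, -0.9, 7.0]
width: 13.2
gripper_force: 59.6
```

Run:
```python
from h import *
for i in range(3):
    S=ctrl.read_state(); print(S['eef_pos'],S['tool_rot'],S['force'],S['torque'],S['width']); ctrl.get_image('wrist')
```

```text
[487.74507531 370.69508664  16.25982722] [ 3.13804001e+00 -2.44043166e-03  1.55620270e+00] [-0.15693899 -0.85730973  6.97689065] [-0.17238571  0.13610774 -0.0062509 ] 13.216713052536845
[487.70890485 370.70165098  16.23791921] [ 3.13809979e+00 -2.44336948e-03  1.55620953e+00] [ 1.19542775 -1.20007232  6.81543976] [-0.18677102  0.07305352  0.05155778] 12.821733259528525
[487.72842243 370.70200714  16.25257114] [ 3.13805839e+00 -2.45221419e-03  1.55619073e+00] [ 0.44769816 -0.3644343   6.43317327] [-0.08129717  0.06855372  0.00285815] 12.905617327827317
```

```bash
cat > cov.py <<'E'
import numpy as np
O=np.array([555.0,53.8]); b=.052
def tcp(hx,hz,th,y=0,H=16.2,dy=2.6):
    x=hx+70*np.cos(th)-H*np.sin(th); z=hz+70*np.sin(th)+H*np.cos(th); yy=y+dy
    e=np.array([[np.cos(b),-np.sin(b)],[np.sin(b),np.cos(b)]])
    w=O+e@[x,yy]; return np.r_[w,z].round(1)
for a in [(-53,110,.22),(-53,67,.22),(-72,66.5,.22),(-72.5,64.3,0)]: print(a,tcp(*a))
E
python3 cov.py
```

```text
(-53, 110, 0.22) [566.6  57.  141.1]
(-53, 67, 0.22) [566.6  57.   98.1]
(-72, 66.5, 0.22) [547.7  56.   97.6]
(-72.5, 64.3, 0) [552.4  56.3  80.5]
```

Request:
jog_arm:
  plan:
    - {"tx": 0, "ty": 0, "tz": -0.05, "wx": 0, "wy": 0, "wz": 0, "claw": 1}
    - {"tx": 0, "ty": 0, "tz": -0.15, "wx": 0, "wy": 0, "wz": 0, "claw": 1}
    - {"tx": 0, "ty": 0, "tz": -0.25, "wx": 0, "wy": 0, "wz": -0.042, "claw": 1}
    - {"tx": 0, "ty": 0, "tz": -0.35, "wx": 0, "wy": 0, "wz": -0.042, "claw": 1}
    - {"tx": 0, "ty": 0, "tz": -0.45, "wx": 0, "wy": 0, "wz": -0.042, "claw": 1}
    - {"tx": 0, "ty": 0, "tz": -0.55, "wx": 0, "wy": 0, "wz": -0.042, "claw": 1}
    - {"tx": 0, "ty": 0, "tz": -0.6, "wx": 0, "wy": 0, "wz": -0.042, "claw": 1}
    - {"tx": 0, "ty": 0, "tz": -0.6, "wx": 0, "wy": 0, "wz": -0.042, "claw": 1}
    - {"tx": 0, "ty": 0, "tz": -0.6, "wx": 0, "wy": 0, "wz": -0.042, "claw": 1}
    - {"tx": 0, "ty": 0, "tz": -0.6, "wx": 0, "wy": 0, "wz": -0.042, "claw": 1}

```text
clock: 28.3
eef_pos: [484.9, 369.5, 192.7]
tool_rot: [-3.139, 0.001, 1.622]
force: [-1.1, -0.9, -3.2]
width: 13.4
gripper_force: 58.9
```

Request:
jog_arm:
  plan:
    - {"tx": -0.1, "ty": 0.02, "tz": 0, "wx": 0, "wy": 0, "wz": 0, "claw": 1}
    - {"tx": -0.22, "ty": 0.05, "tz": 0, "wx": 0, "wy": 0, "wz": 0, "claw": 1}
    - {"tx": -0.34, "ty": 0.08, "tz": 0, "wx": 0, "wy": 0, "wz": 0, "claw": 1}
    - {"tx": -0.46, "ty": 0.11, "tz": 0, "wx": 0, "wy": 0, "wz": 0, "claw": 1}
    - {"tx": -0.58, "ty": 0.14, "tz": 0, "wx": 0, "wy": 0, "wz": 0, "claw": 1}
    - {"tx": -0.7, "ty": 0.17, "tz": 0, "wx": 0, "wy": 0, "wz": 0, "claw": 1}
    - {"tx": -0.82, "ty": 0.2, "tz": 0, "wx": 0, "wy": 0, "wz": 0, "claw": 1}
    - {"tx": -0.92, "ty": 0.219, "tz": 0, "wx": 0, "wy": 0, "wz": 0, "claw": 1}
    - {"tx": -1, "ty": 0.219, "tz": 0, "wx": 0, "wy": 0, "wz": 0, "claw": 1}
    - {"tx": -1, "ty": 0.219, "tz": 0, "wx": 0, "wy": 0, "wz": 0, "claw": 1}
    - {"tx": -1, "ty": 0.219, "tz": 0, "wx": 0, "wy": 0, "wz": 0, "claw": 1}

```text
clock: 29.4
eef_pos: [566.3, 73.2, 192.8]
tool_rot: [-3.139, -0.0, 1.621]
force: [0.3, 0.8, -3.1]
width: 12.9
gripper_force: 58.7
```

Request:
jog_arm:
  plan:
    - {"tx": -0.05, "ty": 0, "tz": 0, "wx": -0.05, "wy": 0, "wz": 0, "claw": 1}
    - {"tx": -0.05, "ty": 0, "tz": 0, "wx": -0.1, "wy": 0, "wz": 0, "claw": 1}
    - {"tx": -0.05, "ty": 0, "tz": 0, "wx": -0.14, "wy": 0, "wz": 0, "claw": 1}
    - {"tx": -0.05, "ty": 0, "tz": 0, "wx": -0.14, "wy": 0, "wz": 0, "claw": 1}
    - {"tx": -0.05, "ty": 0, "tz": 0, "wx": -0.14, "wy": 0, "wz": 0, "claw": 1}
    - {"tx": -0.05, "ty": 0, "tz": 0, "wx": -0.14, "wy": 0, "wz": 0, "claw": 1}

```text
clock: 30.0
eef_pos: [568.7, 59.6, 193.8]
tool_rot: [2.922, -0.0, 1.624]
force: [0.5, 0.4, -2.7]
width: 12.9
gripper_force: 59.3
```

```bash
cat > cc.py <<'E'
import sys
from h import *
O=np.array([555.0,53.8]); b=.052
def box(P): 
    d=P[:,:2]-O; return np.c_[d@[np.cos(b),np.sin(b)],d@[-np.sin(b),np.cos(b)],P[:,2]]
S=ctrl.read_state(); print('tcp box',box(S['eef_pos'][None]).round(1),S['eef_pos'].round(1),S['tool_rot'].round(4),S['force'].round(1),S['width'].round(1))
R_=rot(S['tool_rot']); print('tilt of tool',np.arcsin(R_[2,1]).round(4), 'Tooly',R_[:,1].round(3))
for cam in sys.argv[2:]:
    p=shot(cam); save(p,sys.argv[1]+cam+'.png'); P,u,v=cloud(p); B=box(P); c=p['img'][v,u].astype(float)
    blue=(c[:,2]>1.4*c[:,0])&(abs(B[:,0])<95)&(abs(B[:,1])<125)&(B[:,2]>55)&(B[:,2]<260)
    Q=B[blue]
    A=np.c_[Q[:,:2],np.ones(len(Q))]
    for _ in range(3):
        k=np.linalg.lstsq(A,Q[:,2],rcond=None)[0]; ok=abs(A@k-Q[:,2])<4; A,Q=A[ok],Q[ok]
    print(cam,len(Q),'slope x,y',np.arctan(k[:2]).round(4),'z(0,0) top',k[2].round(1),'x',np.percentile(Q[:,0],[.5,99.5]).round(1),'y',np.percentile(Q[:,1],[.5,99.5]).round(1),'rect',cv2.minAreaRect(Q[:,:2].astype(np.float32)))
E
python3 cc.py t1 scene side wrist
```

```text
Traceback (most recent call last):
  File "cc.py", line 6, in <module>
    S=ctrl.read_state(); print('tcp box',box(S['eef_pos'][None]).round(1),S['eef_pos'].round(1),S['tool_rot'].round(4),S['force'].round(1),S['width'].round(1))
                                                                                                                                           ^^^^^^^^^^^^^^^^
AttributeError: 'float' object has no attribute 'round'
```

```bash
sed -i "s/,S\['width'\].round(1))/,S['width'])/" cc.py; python3 cc.py t1 scene side wrist
```

```text
tcp box [[ 14.    5.1 193.8]] [568.7  59.6 193.8] [ 2.9218 -0.      1.6237] [ 0.5  0.4 -2.7] 12.887559893126879
tilt of tool 0.2198 Tooly [0.975 0.052 0.218]
scene 1726 slope x,y [ 0.2114 -0.0011] z(0,0) top 181.1 x [-32.3  88.9] y [-99.5 105.7] rect ((28.018768310546875, 3.1914596557617188), (207.69964599609375, 124.69094848632812), 89.41485595703125)
side 1441 slope x,y [0.2149 0.0006] z(0,0) top 183.6 x [-32.2  82.9] y [-103.9  101.6] rect ((25.579360961914062, 0.4402618408203125), (211.2373504638672, 116.71096801757812), 89.98876953125)
wrist 53554 slope x,y [ 0.2175 -0.0031] z(0,0) top 183.1 x [-51.5  82.7] y [-51.7 106.3] rect ((15.9903564453125, 11.994453430175781), (136.65699768066406, 190.1676788330078), 0.06653744727373123)
```

Request:
jog_arm:
  plan:
    - {"tx": -0.008, "ty": -0.02, "tz": 0.08, "wx": 0, "wy": 0, "wz": 0, "claw": 1}
    - {"tx": -0.008, "ty": -0.04, "tz": 0.16, "wx": 0, "wy": 0, "wz": 0, "claw": 1}
    - {"tx": -0.008, "ty": -0.06, "tz": 0.23, "wx": 0, "wy": 0, "wz": 0, "claw": 1}
    - {"tx": -0.008, "ty": -0.07, "tz": 0.28, "wx": 0, "wy": 0, "wz": 0, "claw": 1}
    - {"tx": -0.008, "ty": -0.077, "tz": 0.31, "wx": 0, "wy": 0, "wz": 0, "claw": 1}
    - {"tx": -0.008, "ty": -0.077, "tz": 0.31, "wx": 0, "wy": 0, "wz": 0, "claw": 1}
    - {"tx": -0.008, "ty": -0.077, "tz": 0.31, "wx": 0, "wy": 0, "wz": 0, "claw": 1}
    - {"tx": -0.008, "ty": -0.077, "tz": 0.31, "wx": 0, "wy": 0, "wz": 0, "claw": 1}

```text
clock: 30.95
eef_pos: [566.4, 56.2, 98.6]
tool_rot: [2.92, 0.0, 1.622]
force: [-0.5, -0.8, -3.3]
width: 12.7
gripper_force: 59.2
```

```bash
python3 cc.py t2 scene side wrist
python3 - <<'E'
import cv2
a=cv2.imread('pics/t2side.png')[120:260,230:430]
cv2.imwrite('pics/t2c.png',cv2.resize(a,None,fx=4,fy=4,interpolation=cv2.INTER_CUBIC))
E
```

```text
tcp box [[11.5  1.8 98.6]] [566.4  56.2  98.6] [2.9204e+00 1.0000e-04 1.6223e+00] [-0.5 -0.8 -3.3] 12.749401886885261
tilt of tool 0.2212 Tooly [0.974 0.05  0.219]
scene 1663 slope x,y [ 0.2169 -0.0018] z(0,0) top 86.2 x [-34.1  86.5] y [-102.5  102.3] rect ((25.482452392578125, -0.138458251953125), (125.890869140625, 206.97952270507812), 0.4385392665863037)
side 1255 slope x,y [0.2063 0.0004] z(0,0) top 89.4 x [-34.8  80.5] y [-106.4   99. ] rect ((22.865741729736328, -2.4013519287109375), (215.62767028808594, 117.12830352783203), 89.42236328125)
wrist 53719 slope x,y [ 0.2188 -0.0028] z(0,0) top 88.6 x [-54.3  80.2] y [-54.1 103.6] rect ((13.017189025878906, 9.728767395019531), (189.4735107421875, 137.0052032470703), 89.68573760986328)
```

View pics/t2c.png

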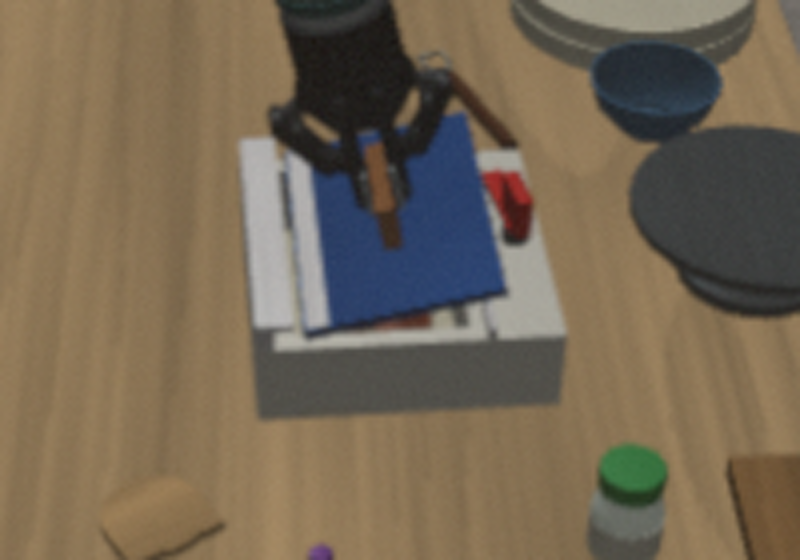

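Request:
jog_arm:
  plan:
    - {"tx": 0.003, "ty": -0.015, "tz": -0.002, "wx": 0, "wy": 0, "wz": 0, "claw": 1}
    - {"tx": 0.003, "ty": -0.03, "tz": -0.005, "wx": 0, "wy": 0, "wz": 0, "claw": 1}
    - {"tx": 0.003, "ty": -0.045, "tz": -0.008, "wx": 0, "wy": 0, "wz": 0, "claw": 1}
    - {"tx": 0.003, "ty": -0.055, "tz": -0.009, "wx": 0, "wy": 0, "wz": 0, "claw": 1}
    - {"tx": 0.003, "ty": -0.0625, "tz": -0.0105, "wx": 0, "wy": 0, "wz": 0, "claw": 1}
    - {"tx": 0.003, "ty": -0.0625, "tz": -0.0105, "wx": 0, "wy": 0, "wz": 0, "claw": 1}
    - {"tx": 0.003, "ty": -0.0625, "tz": -0.0105, "wx": 0, "wy": 0, "wz": 0, "claw": 1}
    - {"tx": 0.003, "ty": -0.0625, "tz": -0.0105, "wx": 0, "wy": 0, "wz": 0, "claw": 1}

```text
clock: 31.9
eef_pos: [546.9, 56.2, 97.1]
tool_rot: [2.921, -0.0, 1.622]
force: [0.1, 0.5, -2.6]
width: 13.1
gripper_force: 59.3
```

```bash
python3 cc.py t3 side wrist
python3 - <<'E'
import cv2
a=cv2.imread('pics/t3side.png')[120:260,230:430]
cv2.imwrite('pics/t3c.png',cv2.resize(a,None,fx=4,fy=4,interpolation=cv2.INTER_CUBIC))
E
```

```text
tcp box [[-8.   2.8 97.1]] [546.9  56.2  97.1] [ 2.9214e+00 -1.0000e-04  1.6224e+00] [ 0.1  0.5 -2.6] 13.080160902586004
tilt of tool 0.2202 Tooly [0.975 0.05  0.218]
side 1289 slope x,y [ 2.11e-01 -1.00e-04] z(0,0) top 91.7 x [-54.2  61.4] y [-104.9  103.3] rect ((3.4298095703125, -0.154998779296875), (214.0717315673828, 117.1717300415039), 89.83454132080078)
wrist 53110 slope x,y [ 0.2177 -0.0028] z(0,0) top 91.2 x [-56.5  60.8] y [-52.8 104.4] rect ((-0.15767669677734375, 10.5274658203125), (189.25587463378906, 124.45824432373047), 89.96775817871094)
```

View pics/t3c.png

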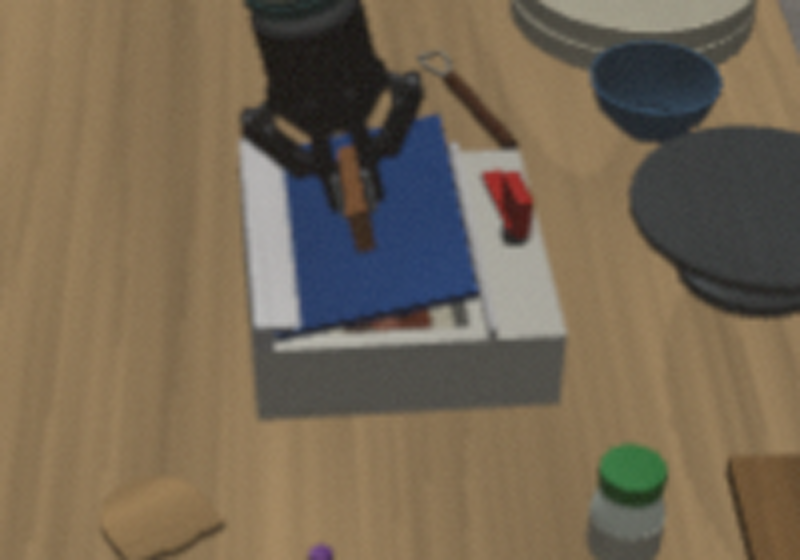

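Request:
jog_arm:
  plan:
    - {"tx": 0, "ty": 0.0024, "tz": 0.0142, "wx": 0.035, "wy": 0, "wz": 0, "claw": 1}
    - {"tx": 0, "ty": 0.0024, "tz": 0.0142, "wx": 0.035, "wy": 0, "wz": 0, "claw": 1}
    - {"tx": 0, "ty": 0.0042, "tz": 0.0286, "wx": 0.07, "wy": 0, "wz": 0, "claw": 1}
    - {"tx": 0, "ty": 0.0042, "tz": 0.0286, "wx": 0.07, "wy": 0, "wz": 0, "claw": 1}
    - {"tx": 0, "ty": 0.0054, "tz": 0.0429, "wx": 0.105, "wy": 0, "wz": 0, "claw": 1}
    - {"tx": 0, "ty": 0.0054, "tz": 0.0429, "wx": 0.105, "wy": 0, "wz": 0, "claw": 1}
    - {"tx": 0, "ty": 0.006, "tz": 0.05, "wx": 0.125, "wy": 0, "wz": 0, "claw": 1}
    - {"tx": 0, "ty": 0.006, "tz": 0.0573, "wx": 0.14, "wy": 0, "wz": 0, "claw": 1}
    - {"tx": 0, "ty": 0.006, "tz": 0.0573, "wx": 0.14, "wy": 0, "wz": 0, "claw": 1}
    - {"tx": 0, "ty": 0.006, "tz": 0.0573, "wx": 0.14, "wy": 0, "wz": 0, "claw": 1}

```text
clock: 33.0
eef_pos: [551.6, 56.4, 80.5]
tool_rot: [3.141, -0.001, 1.622]
force: [-1.1, -0.3, -3.1]
width: 12.7
gripper_force: 59.9
```

```bash
python3 cc.py t4 scene side wrist
```

```text
tcp box [[-3.3  2.8 80.5]] [551.6  56.4  80.5] [ 3.1406e+00 -6.0000e-04  1.6220e+00] [-1.1 -0.3 -3.1] 12.736753568416889
tilt of tool 0.001 Tooly [0.999 0.051 0.001]
scene 1963 slope x,y [ 0.0007 -0.0006] z(0,0) top 71.2 x [-52.6  69.1] y [-101.4  103.3] rect ((7.856639862060547, 1.3005599975585938), (207.0203399658203, 125.84686279296875), 89.8351058959961)
side 1125 slope x,y [-0.0116  0.0041] z(0,0) top 73.8 x [-52.6  65.1] y [-104.6   96.8] rect ((6.2301177978515625, -1.5334243774414062), (118.91661834716797, 211.2019805908203), 0.04993584007024765)
wrist 53116 slope x,y [-0.0013 -0.002 ] z(0,0) top 73.2 x [-54.8  65.4] y [-53.2 104.5] rect ((0.5553970336914062, 10.594779968261719), (189.33401489257812, 131.3561553955078), 89.8523941040039)
```

Request:
jog_arm:
  plan:
    - {"tx": 0, "ty": 0, "tz": 0.003, "wx": 0, "wy": 0, "wz": 0, "claw": 1}
    - {"tx": 0, "ty": 0, "tz": 0.003, "wx": 0, "wy": 0, "wz": 0, "claw": 1}
    - {"tx": 0, "ty": 0, "tz": 0.003, "wx": 0, "wy": 0, "wz": 0, "claw": 0.6}
    - {"tx": 0, "ty": 0, "tz": 0.003, "wx": 0, "wy": 0, "wz": 0, "claw": 0.6}
    - {"tx": 0, "ty": 0, "tz": 0.003, "wx": 0, "wy": 0, "wz": 0, "claw": 0.6}
    - {"tx": 0, "ty": 0, "tz": 0.003, "wx": 0, "wy": 0, "wz": 0, "claw": 0.6}
    - {"tx": 0, "ty": 0, "tz": -0.1, "wx": 0, "wy": 0, "wz": 0, "claw": 0.6}
    - {"tx": 0, "ty": 0, "tz": -0.25, "wx": 0, "wy": 0, "wz": 0, "claw": 0.6}
    - {"tx": 0, "ty": 0, "tz": -0.4, "wx": 0, "wy": 0, "wz": 0, "claw": 0.6}
    - {"tx": 0, "ty": 0, "tz": -0.5, "wx": 0, "wy": 0, "wz": 0, "claw": 0.6}
    - {"tx": 0, "ty": 0, "tz": -0.5, "wx": 0, "wy": 0, "wz": 0, "claw": 0.6}
    - {"tx": 0, "ty": 0, "tz": -0.5, "wx": 0, "wy": 0, "wz": 0, "claw": 0.6}

```text
clock: 34.35
eef_pos: [552.3, 56.7, 230.9]
tool_rot: [3.141, -0.001, 1.623]
force: [-0.6, -1.0, -1.0]
width: 34.5
gripper_force: 0.0
```

```bash
python3 cc.py t5 scene wrist
```

```text
tcp box [[ -2.6   3.  230.9]] [552.3  56.7 230.9] [ 3.1406e+00 -6.0000e-04  1.6227e+00] [-0.6 -1.  -1. ] 34.50774078620079
tilt of tool 0.001 Tooly [0.999 0.052 0.001]
scene 1964 slope x,y [ 0.0047 -0.0002] z(0,0) top 70.9 x [-53.1  69.3] y [-101.4  103.6] rect ((7.843833923339844, 1.1749267578125), (126.80171966552734, 206.59771728515625), 0.2055366337299347)
wrist 20738 slope x,y [ 0.     -0.0006] z(0,0) top 72.9 x [-53.9  65.7] y [-101.1  103.9] rect ((1.5643997192382812, 0.4114532470703125), (207.36477661132812, 130.02560424804688), 89.9857406616211)
```

View pics/t5wrist.png

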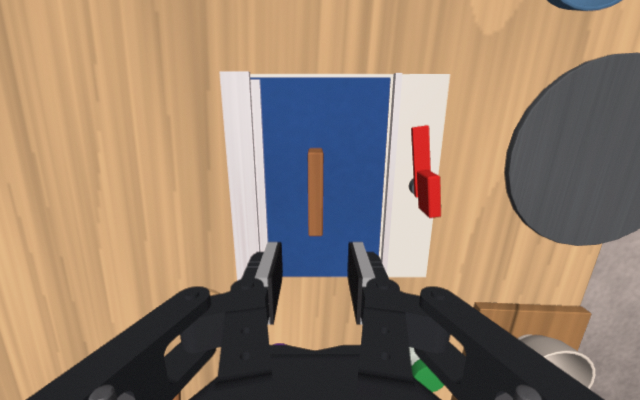

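Request:
jog_arm:
  plan:
    - {"tx": -0.009, "ty": 0.15, "tz": 0, "wx": 0, "wy": 0, "wz": -0.05, "claw": 0.6}
    - {"tx": -0.009, "ty": 0.3, "tz": 0, "wx": 0, "wy": 0, "wz": -0.0925, "claw": 0.6}
    - {"tx": -0.009, "ty": 0.357, "tz": 0, "wx": 0, "wy": 0, "wz": -0.0925, "claw": 0.6}
    - {"tx": -0.009, "ty": 0.357, "tz": 0.1, "wx": 0, "wy": 0, "wz": -0.0925, "claw": 0.6}
    - {"tx": -0.009, "ty": 0.357, "tz": 0.25, "wx": 0, "wy": 0, "wz": -0.0925, "claw": 0.6}
    - {"tx": -0.009, "ty": 0.357, "tz": 0.38, "wx": 0, "wy": 0, "wz": -0.0925, "claw": 0.6}
    - {"tx": -0.009, "ty": 0.357, "tz": 0.45, "wx": 0, "wy": 0, "wz": -0.0925, "claw": 0.6}
    - {"tx": -0.009, "ty": 0.357, "tz": 0.462, "wx": 0, "wy": 0, "wz": -0.0925, "claw": 0.6}
    - {"tx": -0.009, "ty": 0.357, "tz": 0.462, "wx": 0, "wy": 0, "wz": -0.0925, "claw": 0.6}
    - {"tx": -0.009, "ty": 0.357, "tz": 0.462, "wx": 0, "wy": 0, "wz": -0.0925, "claw": 0.6}

```text
clock: 35.45
eef_pos: [660.1, 58.8, 92.9]
tool_rot: [3.14, 0.001, 1.767]
force: [0.2, 0.5, -0.1]
width: 33.9
gripper_force: 0.0
```

Request:
jog_arm:
  plan:
    - {"tx": 0, "ty": 0, "tz": 0, "wx": 0, "wy": 0, "wz": 0, "claw": 0.8}
    - {"tx": 0, "ty": 0, "tz": 0, "wx": 0, "wy": 0, "wz": 0, "claw": 0.8}
    - {"tx": 0, "ty": 0, "tz": 0, "wx": 0, "wy": 0, "wz": 0, "claw": 0.8}

```text
clock: 35.75
eef_pos: [659.7, 59.4, 92.9]
tool_rot: [3.14, -0.0, 1.768]
force: [0.4, 0.0, -0.1]
width: 17.0
gripper_force: 0.0
```

Request:
jog_arm:
  plan:
    - {"tx": 0, "ty": 0, "tz": 0, "wx": 0, "wy": 0, "wz": 0, "claw": 1}
    - {"tx": 0, "ty": 0, "tz": 0, "wx": 0, "wy": 0, "wz": 0, "claw": 1}
    - {"tx": 0, "ty": 0, "tz": 0, "wx": 0, "wy": 0, "wz": -0.05, "claw": 1}
    - {"tx": 0, "ty": 0, "tz": 0, "wx": 0, "wy": 0, "wz": -0.1, "claw": 1}
    - {"tx": 0, "ty": 0, "tz": 0, "wx": 0, "wy": 0, "wz": -0.15, "claw": 1}
    - {"tx": 0, "ty": 0, "tz": 0, "wx": 0, "wy": 0, "wz": -0.2, "claw": 1}
    - {"tx": 0, "ty": 0, "tz": 0, "wx": 0, "wy": 0, "wz": -0.2, "claw": 1}

```text
clock: 36.45
eef_pos: [660.3, 59.5, 92.9]
tool_rot: [3.139, 0.0, 2.082]
force: [2.0, 1.5, 4.7]
width: 10.6
gripper_force: 60.5
```

Request:
jog_arm:
  plan:
    - {"tx": 0, "ty": 0, "tz": 0, "wx": 0, "wy": 0, "wz": -0.07, "claw": 1}
    - {"tx": 0, "ty": 0, "tz": 0, "wx": 0, "wy": 0, "wz": -0.14, "claw": 1}
    - {"tx": 0, "ty": 0, "tz": 0, "wx": 0, "wy": 0, "wz": -0.21, "claw": 1}
    - {"tx": 0, "ty": 0, "tz": 0, "wx": 0, "wy": 0, "wz": -0.28, "claw": 1}
    - {"tx": 0, "ty": 0, "tz": 0, "wx": 0, "wy": 0, "wz": -0.35, "claw": 1}
    - {"tx": 0, "ty": 0, "tz": 0, "wx": 0, "wy": 0, "wz": -0.42, "claw": 1}
    - {"tx": 0, "ty": 0, "tz": 0, "wx": 0, "wy": 0, "wz": -0.49, "claw": 1}
    - {"tx": 0, "ty": 0, "tz": 0, "wx": 0, "wy": 0, "wz": -0.56, "claw": 1}
    - {"tx": 0, "ty": 0, "tz": 0, "wx": 0, "wy": 0, "wz": -0.62, "claw": 1}
    - {"tx": 0, "ty": 0, "tz": 0, "wx": 0, "wy": 0, "wz": -0.675, "claw": 1}
    - {"tx": 0, "ty": 0, "tz": 0, "wx": 0, "wy": 0, "wz": -0.675, "claw": 1}
    - {"tx": 0, "ty": 0, "tz": 0, "wx": 0, "wy": 0, "wz": -0.675, "claw": 1}

```text
clock: 37.65
eef_pos: [660.9, 60.4, 92.9]
tool_rot: [3.14, 0.004, 3.139]
force: [3.4, 3.5, 5.2]
width: 10.6
gripper_force: 60.6
```

Request:
jog_arm:
  plan:
    - {"tx": 0, "ty": 0, "tz": 0, "wx": 0, "wy": 0, "wz": 0, "claw": 0.6}
    - {"tx": 0, "ty": 0, "tz": 0, "wx": 0, "wy": 0, "wz": 0, "claw": 0.6}
    - {"tx": 0, "ty": 0, "tz": 0, "wx": 0, "wy": 0, "wz": 0, "claw": 0.6}
    - {"tx": 0, "ty": 0, "tz": 0, "wx": 0, "wy": 0, "wz": 0, "claw": 0.6}
    - {"tx": 0, "ty": 0, "tz": -0.1, "wx": 0, "wy": 0, "wz": 0, "claw": 0.6}
    - {"tx": 0, "ty": 0, "tz": -0.25, "wx": 0, "wy": 0, "wz": 0, "claw": 0.6}
    - {"tx": 0, "ty": 0, "tz": -0.4, "wx": 0, "wy": 0, "wz": 0, "claw": 0.6}
    - {"tx": 0, "ty": 0, "tz": -0.5, "wx": 0, "wy": 0, "wz": 0, "claw": 0.6}
    - {"tx": 0, "ty": 0, "tz": -0.5, "wx": 0, "wy": 0, "wz": 0, "claw": 0.6}
    - {"tx": 0, "ty": 0, "tz": -0.5, "wx": 0, "wy": 0, "wz": 0, "claw": 0.6}

```text
clock: 38.65
eef_pos: [659.2, 59.1, 242.4]
tool_rot: [3.141, 0.001, 3.142]
force: [-0.0, 0.4, -0.8]
width: 34.4
gripper_force: 0.0
```

```bash
python3 cc.py t6 wrist scene side
python3 - <<'E'
from h import *
p=shot('wrist'); save(p,'fin.png'); P,u,v=cloud(p); c=p['img'][v,u].astype(float)
red=(c[:,0]>2*c[:,1])&(c[:,0]>2*c[:,2])&(abs(P[:,0]-640)<80)&(abs(P[:,1]-58)<80)
for lo,hi in((107,116),(77,88)):
    Q=P[red&(P[:,2]>lo)&(P[:,2]<hi)]; print(len(Q),cv2.minAreaRect(Q[:,:2].astype(np.float32)))
E
```

```text
tcp box [[ 1.043e+02 -2.000e-01  2.424e+02]] [659.2  59.1 242.4] [3.1415e+00 6.0000e-04 3.1416e+00] [-0.   0.4 -0.8] 34.41348898412332
tilt of tool 0.0001 Tooly [0. 1. 0.]
wrist 26044 slope x,y [ 0.0018 -0.001 ] z(0,0) top 72.8 x [-54.2  65.5] y [-103.1  103.1] rect ((1.8993911743164062, 0.03461456298828125), (209.1148223876953, 129.46046447753906), 89.77409362792969)
scene 1919 slope x,y [ 0.0022 -0.0004] z(0,0) top 70.9 x [-53.   68.9] y [-101.4  103.6] rect ((7.04888916015625, 1.3459014892578125), (207.04217529296875, 126.12520599365234), 89.79694366455078)
side 1561 slope x,y [-0.0001 -0.0002] z(0,0) top 72.8 x [-52.   65.6] y [-104.1  103.7] rect ((7.086738586425781, -0.399078369140625), (212.89222717285156, 118.91569519042969), 89.92852020263672)
502 ((659.3292846679688, 58.916725158691406), (38.39215087890625, 11.299559593200684), 0.40295514464378357)
726 ((632.6426391601562, 59.37337875366211), (15.006933212280273, 67.65975952148438), 89.68344116210938)
```

View pics/t6scene.png

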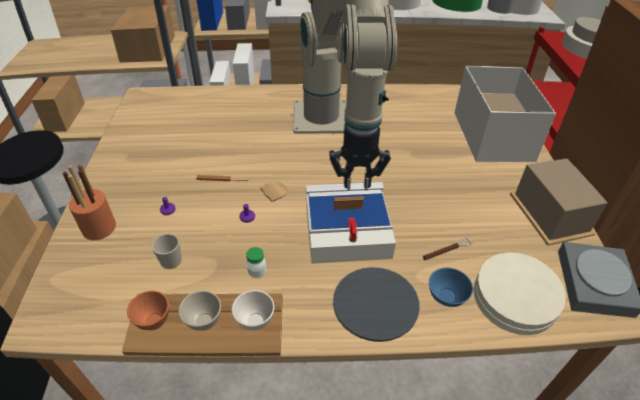

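```bash
python3 -c "
from cell import ctrl
print(ctrl.finish_job())"
```

```text
the job is handed in; nothing more can be done
None
```

I handed the job in; the system gave no verdict back. All four red-brown lids on the table (no fifth was visible) stood knob-up in the damp box before I closed it, the cover lies flat and square under the lip, the latch is turned to about 1.52 rad, and the purple look-alikes and other items were left alone.

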